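# Tare the spring weighing stand

### The job

Hang every test weight that stands on the table on the weighing stand, one to a peg, and tug each one gently down before letting go so that its peg slides to its lower stop. Then loosen the lock ring, turn the adjuster knob until the bar's pointer is level with the white index mark, and screw the lock ring fully tight again. Pull only on the weights, never on the bar or pegs themselves, never drag the bar down hard, and leave the other things on the table alone.

Things in the scene. Friction and masses are not known exactly. Their poses are not given: they have to be found in the camera images.
- stand: Grey weighing stand, fixed: housing 50 deep x 490 wide x 140 high on a plate 80 x 510 (y from -0.274 to 0.236). Origin on the table under the housing; z up, -x its front with four pegs, +y its end with the scale post, -y its end with lock ring and adjuster knob on top, their upright axis at (0, -0.232).
- peg0_hang (a point): Where the underside centre of a weight hung on the first (nearest the scale post) peg comes to be: 72 mm below the seat, the middle of the top line of a level steel peg, 10 mm thick, that points to the stand's -x. The bar's face lies 39 mm behind the seat (+x); the peg's tip, 18 to 27 mm in front of it, is turned up 10 mm above the seat. Pegs are 89 mm apart.
- peg1_hang (a point): Where the underside centre of a weight hung on the second peg comes to be: 72 mm below the seat, the middle of the top line of a level steel peg, 10 mm thick, that points to the stand's -x. The bar's face lies 39 mm behind the seat (+x); the peg's tip, 18 to 27 mm in front of it, is turned up 10 mm above the seat. Pegs are 89 mm apart.
- peg2_hang (a point): Where the underside centre of a weight hung on the third peg comes to be: 72 mm below the seat, the middle of the top line of a level steel peg, 10 mm thick, that points to the stand's -x. The bar's face lies 39 mm behind the seat (+x); the peg's tip, 18 to 27 mm in front of it, is turned up 10 mm above the seat. Pegs are 89 mm apart.
- peg3_hang (a point): Where the underside centre of a weight hung on the last (nearest the knob) peg comes to be: 72 mm below the seat, the middle of the top line of a level steel peg, 10 mm thick, that points to the stand's -x. The bar's face lies 39 mm behind the seat (+x); the peg's tip, 18 to 27 mm in front of it, is turned up 10 mm above the seat. Pegs are 89 mm apart.
- peg0 (a joint): How far the first peg has slid down on the bar, m: 0 as found, 0.006 at its lower stop. Held by friction: it slides at 3.4 N on the peg, which no single weight reaches by itself, so a tug of 1 to 2.5 N more is needed; it then stays down.
- peg1 (a joint): How far the second peg has slid down on the bar, m: 0 as found, 0.006 at its lower stop. Held by friction: it slides at 3.4 N on the peg, which no single weight reaches by itself, so a tug of 1 to 2.5 N more is needed; it then stays down.
- peg2 (a joint): How far the third peg has slid down on the bar, m: 0 as found, 0.006 at its lower stop. Held by friction: it slides at 3.4 N on the peg, which no single weight reaches by itself, so a tug of 1 to 2.5 N more is needed; it then stays down.
- peg3 (a joint): How far the last peg has slid down on the bar, m: 0 as found, 0.006 at its lower stop. Held by friction: it slides at 3.4 N on the peg, which no single weight reaches by itself, so a tug of 1 to 2.5 N more is needed; it then stays down.
- carriage: The bar in front of the housing (aluminium, 10 deep x 360 wide x 18 high) with pegs and pointer: it rides up and down on a spring of 400 N/m (1 N, or 100 g hung, lowers it 2.5 mm), and the adjuster shifts spring and bar up or down. Its origin lies hidden in the housing.
- bar (a joint): Stretch of the bar's spring, m: about 0 without load, negative when pulled down (-0.010 at 4 N, -0.056 at the stop). Past -0.050 it counts as pulled hard.
- weight0: Steel test weight of 0.14 to 0.24 kg (absent in some runs), 88 high, standing on the table: round foot 54 across and 22 high, above it an upright frame plate 36 wide (its y) and 10 thick (its x), from 30 to 88 high, with a window 22 wide from 38 to 72 high; the window's top edge rests on the peg. Origin: centre of its underside, z up. Grip it across the 36 mm width near the top; the peg goes through the window along x, either way round.
- weight1: Steel test weight of 0.14 to 0.24 kg (absent in some runs), 88 high, standing on the table: round foot 54 across and 22 high, above it an upright frame plate 36 wide (its y) and 10 thick (its x), from 30 to 88 high, with a window 22 wide from 38 to 72 high; the window's top edge rests on the peg. Origin: centre of its underside, z up. Grip it across the 36 mm width near the top; the peg goes through the window along x, either way round.
- weight2: Steel test weight of 0.14 to 0.24 kg (absent in some runs), 88 high, standing on the table: round foot 54 across and 22 high, above it an upright frame plate 36 wide (its y) and 10 thick (its x), from 30 to 88 high, with a window 22 wide from 38 to 72 high; the window's top edge rests on the peg. Origin: centre of its underside, z up. Grip it across the 36 mm width near the top; the peg goes through the window along x, either way round.
- weight3: Steel test weight of 0.14 to 0.24 kg (absent in some runs), 88 high, standing on the table: round foot 54 across and 22 high, above it an upright frame plate 36 wide (its y) and 10 thick (its x), from 30 to 88 high, with a window 22 wide from 38 to 72 high; the window's top edge rests on the peg. Origin: centre of its underside, z up. Grip it across the 36 mm width near the top; the peg goes through the window along x, either way round.
- lock_ring (a joint): Angle of the lock ring, rad: 0 fully tight, grows counter-clockwise seen from above to 1.35 fully loose. Below about 0.4 it clamps the adjuster; turn it past 0.9 to free it. Stiff (0.1 N m), stays where it is left.
- ring_grip (a point): Centre of the lock ring: dark round knurled ring, 50 across, 14 high (its middle 22 above the housing's top), upright axis; the pedestal under it is 34 across. The knob rises through it to 41 above this point. It has a white radial line on top.
- adjuster (a joint): Angle of the adjuster knob, rad: grows clockwise seen from above, 0 to 5.2; each rad clockwise raises the bar by 10 mm. Turns at 0.1 to 0.25 N m when the ring is loose and stays where it is left.
- knob_grip (a point): Grip point on the axis of the adjuster knob: aluminium, fluted, 23 across, 9 mm below its top; the knob reaches down 21 below this point, with the lock ring 25 below.
- pointer_tip (a point): Tip of the thin bright steel pointer at the bar's end, in front of the dark scale post.
- mark_tip (a point): Tip of the white index mark, a small white tab on the dark scale post beside the pointer. Its height varies from start to start; it does not move in a run. The pointer is right when both tips are equally high.
- oil_bottle: Bystander: white dosing bottle with red cap, 38 across, 105 high, origin at its foot.
- tray: Bystander: small black tray of brass inserts, 62 x 90 x 22.
- brush: Bystander: wooden dust brush lying flat, 24 x 168 x 10.

How it is judged:
By the outcome, as a careful person would: the job done as asked, in the order asked, and still so for the second after the job is handed in, with the robot touching nothing.
Of weight0, weight1, weight2, weight3 only 3 to 4 are there at a start; the rules pass over those that are not, and their reading is None.
At some moment in a run one of weight0, weight1, weight2, weight3 may be knocked a few centimetres aside while the robot is not near it.
Once in a run the grip may slacken for a moment while it holds something.
It also fails if it takes over 208 s, if anything falls off the work surface, if the arm or the gripper's body presses on something with over 40 N, if the wrist force passes 120 N, or if a joint passes its speed limit or range.

### The arm

A 7-joint arm with a two-finger parallel gripper is mounted at the origin on a cart in front of the work surface, level with it; the furniture and walls round the work are solid. World frame = base frame: x ahead of the robot, y to its left, z up, the work surface at z = 0. Lengths are in m, angles in rad, forces in N, time in s.
With the tool pointing down it reaches from about 0.35 to 0.9 m from the base axis. Payload 8.1 kg.
Tool frame: the origin (TCP) lies midway between the tips of the shut fingers; the grasp point (between the pads) lies arm.grasp_offset behind it (arm.grasp_offset is the distance from the TCP to the grasp point, in m); z points along the fingers, y is the line along which they close (so a half turn about z gives the same grasp; the last joint's range is limited). The gripper opens to 92 mm and grips with 3 to 60 N. Pads are 19 mm wide; open, the fingers measure 130 mm over their backs; the gripper's body (75 mm by 190 mm) begins 47 mm behind the grasp point.
Start: joints at [1.057, 0.434, 0.025, 1.573, -0.012, 1.134, -0.075], TCP at [0.25, -0.573, 0.227] pointing down, gripper open.
Joint ranges: [-2.62, 2.62], [-0.44, 2.09], [-1.27, 1.32], [0.08, 2.57], [-1.32, 4.46], [0.12, 2], [-2.74, 2.74]. Speed limits (rad/s): [2.22, 2.22, 3.01, 3.01, 3.14, 3.14, 3.14].

### API

Orientations are given as a rotation vector (axis times angle).
In Python, from cell import observe, imaging, arm gives the robot as it stands.
- The arm moves only by the tool apply_moves, never from a script. Its argument "commands" is a list of rows, each a list of 5 numbers: the opening in per cent of the stroke, from 0 (shut) to 100 (fully open), then the shift along the world's x, y, z in units of 0.06 m (1.0 is 0.06 m), then the turn about the world's z in units of 0.5 rad (1.0 is 0.5 rad). A call has 1 to 12 rows; each row shifts and turns the commanded pose from where the row before left it; what a row does not reach is not made up. A row lasts 1/8 s, in which the tool goes at most 62.5 mm and 10.7 degrees, less where a joint would pass 70% of its speed; a pose out of reach is approached as far as the arm can. A call with a number of a shift or a turn outside -1 to 1 is refused whole. A call with a gripper value outside its range is refused whole. The fingers move at their own pace and stop on an object; "newtons" is the grip in N (left out, the last holds). Time passes only in rows, so rows that do not move let the fingers close. It gives the time, the measured TCP pose, the force, the opening and the grip force at its end, in the units of the state.
- observe(): the state, without advancing time (a new reading comes with each control period).
- imaging.get_image(name): name is "scene" or "top" or "wrist"; returns (picture, depth): 420x560x3 uint8, red, green, blue; 420x560 float32, m along the optical axis (not along the pixel's ray), 0 where there is no reading.
- imaging.camera_params(name): a dict with "camera_matrix" (3x3 intrinsics, pixels), "origin" and "rotation" of the camera in the world; the wrist camera has in their place "tool_from_camera" (4x4, takes a point from camera to tool coordinates, whose origin is the TCP and whose axes are the flange's). Camera axes: x right, y up, looking along -z (the intrinsics and any distortion apply to the point x, -y, -z); pixel columns grow to the right and rows downward; lengths in m; the calibration is good to about 2 mm. A picture is of the moment at which its call begins: read the wrist's pose just before it. camera_params takes no time and is no camera call.
- arm.sign_off(): hands the job in; it is judged then, once.
The state is a dict: "clock": time; "joints": joint angles; "dq": joint speeds; "joint_efforts": joint torques, N m; "position": TCP position; "ee_rot": TCP orientation; "force": force on the tool from outside, world axes, zero at the start; "ft_torque": the same for the moment, N m; "width": opening from 0.0 (shut) to 1.0 (fully open); "gripper_force": force on a finger pad.
Only numpy, scipy, OpenCV 4.12 (cv2) and the standard library are available. Lean on these libraries where they do the work, as an engineer would, in place of code of your own. Each camera call takes 0.05 s, during which the arm holds its last target. There are 200 camera calls.

## Working session

There is one attempt and no reset: what is moved stays moved. The work goes in short steps, Python scripts to look and compute and a tool call to move; the robot and the scene stay as the last step left them, time stands still between calls to the robot, and variables do not carry over. Pictures are saved under pics/ and viewed, at most 14 in all, crops included, and the job is handed in when it is done.

Besides the shell and the picture viewer there is one more tool, called by a JSON object that holds its "op" and its "data", one argument or row to a line. apply_moves: Moves the arm, as the interface text tells. Its arguments: {"type":"object","properties":{"commands":{"type":"array"},"newtons":{"type":"number"}},"required":["commands"]}

```bash
mkdir -p pics
cat > h.py <<'E'
import numpy as np, cv2
from cell import observe, imaging, arm
from scipy.spatial.transform import Rotation as R
def cam(name):
    s=observe(); im,d=imaging.get_image(name); p=imaging.camera_params(name)
    K=np.array(p["camera_matrix"])
    if "origin" in p: o=np.array(p["origin"]); r=np.array(p["rotation"])
    else:
        T=np.array(p["tool_from_camera"]); t=R.from_rotvec(s["ee_rot"]).as_matrix()
        r=t@T[:3,:3]; o=t@T[:3,3]+np.array(s["position"])
    r=np.array(r); r= r if r.shape==(3,3) else R.from_rotvec(r).as_matrix()
    np.savez(f"{name}.npz",im=im,d=d,K=K,o=o,r=r)
    return im,d,K,o,r
def load(n): z=np.load(f"{n}.npz"); return [z[k] for k in("im","d","K","o","r")]
def pt(c,u,v,z=None):
    im,d,K,o,r=c
    ray=r@(np.array([(u-K[0,2])/K[0,0],-(v-K[1,2])/K[1,1],-1]))
    if z is None: return o+ray*d[int(round(v)),int(round(u))]
    return o+ray*(z-o[2])/ray[2]
def cloud(c):
    im,d,K,o,r=c; v,u=np.mgrid[:420,:560]
    P=np.stack([(u-K[0,2])/K[0,0]*d,-(v-K[1,2])/K[1,1]*d,-d],-1)@r.T+o
    P[d==0]=np.nan
    return P
def save(n,im,box=None,k=1):
    if box: a,b,c_,e=box; im=im[b:e,a:c_]
    im=cv2.resize(im,None,fx=k,fy=k,interpolation=cv2.INTER_CUBIC)
    cv2.imwrite(f"pics/{n}.png",im[:,:,::-1])
E
python3 - <<'E'
from h import *
for n in("scene","top"):
    c=cam(n); save(n+"0",c[0]); print(n,c[3],c[4].round(2).tolist(),c[2].tolist(), imaging.camera_params(n).keys())
s=observe(); print(s, arm.grasp_offset)
E
```

```text
scene [-0.23638183  0.81155835  0.66725752] [[-0.72, 0.3, -0.62], [-0.69, -0.33, 0.64], [-0.01, 0.89, 0.45]] [[469.3913286401059, 0.0, 280.6581364536091], [0.0, 469.3913286401059, 217.8866627220982], [0.0, 0.0, 1.0]] dict_keys(['camera_matrix', 'origin', 'rotation'])
top [0.36722863 0.06005793 1.31536793] [[0.0, 0.99, -0.12], [-1.0, 0.0, -0.01], [-0.01, 0.12, 0.99]] [[406.74920036923436, 0.0, 280.52434637817316], [0.0, 406.74920036923436, 209.8360595253797], [0.0, 0.0, 1.0]] dict_keys(['camera_matrix', 'origin', 'rotation'])
{'clock': 0.1, 'joints': array([ 1.05738551,  0.43517084,  0.02495264,  1.57395403, -0.01159418,
        1.13397546, -0.0751032 ]), 'dq': array([-0.0013268 , -0.00013492,  0.00184066, -0.00098724, -0.00175115,
        0.00141361, -0.00018207]), 'joint_efforts': array([ 3.22723659e-03, -6.69131541e+01,  9.88004319e-01, -3.15146434e+01,
       -6.05121371e-02,  3.74553446e-02,  7.86168357e-05]), 'position': array([ 0.24938962, -0.57262549,  0.22603244]), 'ee_rot': array([-3.07429073e+00, -6.40428240e-01,  6.21752668e-04]), 'force': array([0.36391541, 1.16193402, 0.1669596 ]), 'ft_torque': array([-0.00298951, -0.0199247 ,  0.00248288]), 'gripper_force': 0.0, 'width': 1.0016342947519885} 0.0188
```

View pics/scene0.png

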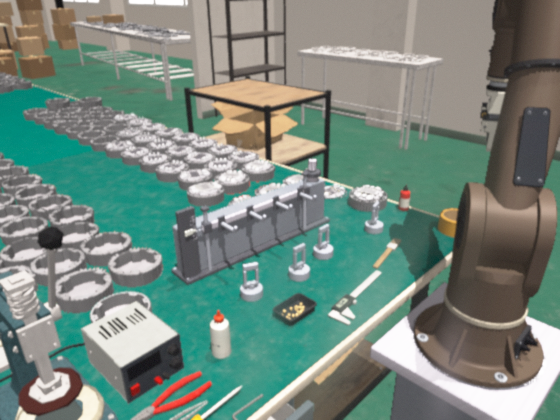

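View pics/top0.png

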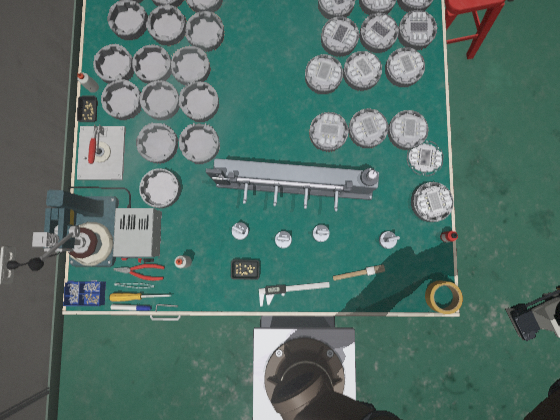

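Four weights stand in the top view at about (240,230), (283,239), (321,232) and (389,239). The stand lies at (215–380, 160–200), with its knob at (370,172).

```bash
cat > m.py <<'E'
from h import *
c=load("top"); P=cloud(c)
reg=np.zeros((420,560),bool); reg[145:205,200:390]=True
m=reg&(abs(P[...,2]-.14)<.006)
q=P[m][:,:2].astype(np.float32); r=cv2.minAreaRect(q); print("housing",r,cv2.boxPoints(r).tolist(),m.sum())
m=reg&(P[...,2]>.165); print("knob",np.nanmedian(P[m],0),m.sum(),np.nanmax(P[m][:,2]))
for u,v in((240,230),(283,239),(321,232),(389,239)):
    g=np.zeros_like(reg); g[v-14:v+15,u-14:u+15]=True
    f=P[g&(abs(P[...,2]-.022)<.005)]; t=P[g&(P[...,2]>.05)]
    print("w",f.mean(0).round(4),len(f),t.mean(0).round(4),len(t),cv2.minAreaRect(t[:,:2].astype(np.float32)))
c=load("scene"); save("scene1",c[0],(165,150,345,290),4)
save("top1",load("top")[0],(195,145,405,260),3.8)
E
python3 m.py
```

```text
housing ((0.5830210447311401, 0.036233678460121155), (0.49489620327949524, 0.1263667494058609), 85.51691436767578) [[0.5006892681121826, -0.20551863312721252], [0.6266694068908691, -0.21539604663848877], [0.6653528213500977, 0.27798599004745483], [0.5393726825714111, 0.2878634035587311]] 2978
knob [ 0.60487425 -0.16263369  0.18468351] 412 0.20695077036213116
w [0.4566 0.2041 0.0214] 165 [0.4566 0.2037 0.084 ] 44 ((0.45750439167022705, 0.20519044995307922), (0.03595227748155594, 0.00983972754329443), 61.774017333984375)
w [0.4302 0.0669 0.0216] 167 [0.4301 0.0676 0.0852] 42 ((0.430531769990921, 0.06760287284851074), (0.03406643494963646, 0.009996531531214714), 84.38817596435547)
w [ 0.4498 -0.0516  0.0211] 153 [ 0.4505 -0.053   0.0847] 42 ((0.450056254863739, -0.052327848970890045), (0.0346725657582283, 0.009069127030670643), 88.27670288085938)
w [ 0.4298 -0.2637  0.0213] 169 [ 0.43   -0.2631  0.0818] 49 ((0.43057388067245483, -0.2662353217601776), (0.009644811041653156, 0.0361587293446064), 13.027639389038086)
```

View pics/scene1.png

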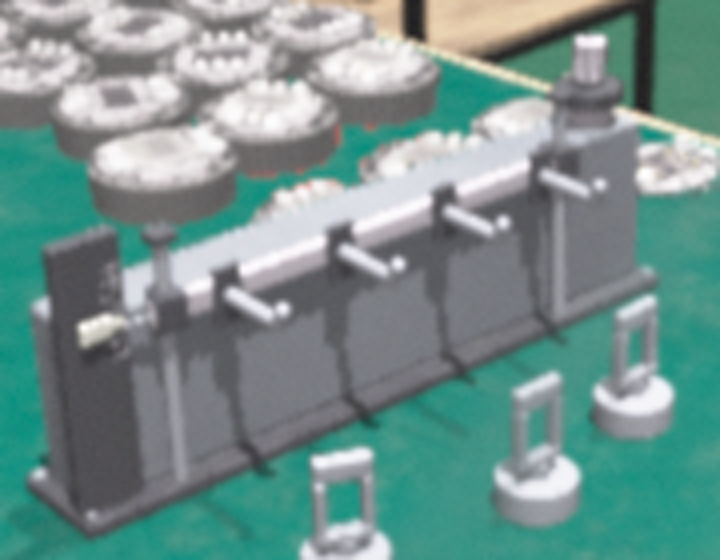

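View pics/top1.png

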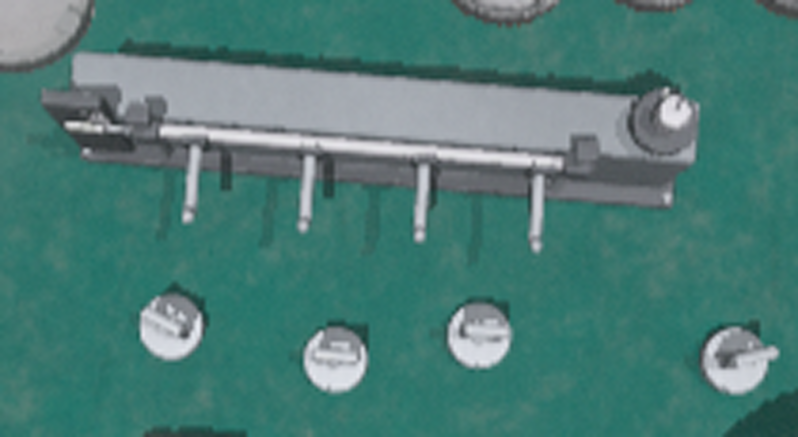

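```bash
cat > m2.py <<'E'
from h import *
c=load("top"); P=cloud(c)
reg=np.zeros((420,560),bool); reg[145:220,205:385]=True
# knob top / ring
for lo,hi in((.195,.215),(.16,.18)):
    q=P[reg&(P[...,2]>lo)&(P[...,2]<hi)]; print(lo,len(q),q.mean(0).round(4),cv2.minEnclosingCircle(q[:,:2].astype(np.float32)))
k=-.078
for it in range(2):
    ex=np.array([np.cos(k),np.sin(k)]);ey=np.array([-ex[1],ex[0]])
    A=P[...,:2]@ex;B=P[...,:2]@ey
    # back edge of housing per column
    m=reg&(abs(P[...,2]-.14)<.006)
    xs=[];ys=[]
    for b in np.arange(-.2,.2,.01):
        s=m&(abs(B-b)<.005)
        if s.sum()>5: xs.append(A[s].max());ys.append(b)
    p=np.polyfit(ys,xs,1); print("back edge slope",p); k-=p[0]
print("yaw",k)
m=reg&(A<.553)&(P[...,2]>.06)
print("front pts",m.sum())
n,l,st,ce=cv2.connectedComponentsWithStats(m.astype(np.uint8))
for i in range(1,n):
    if st[i,4]<8: continue
    s=l==i; print(st[i],"A",A[s].min().round(4),A[s].max().round(4),"B",B[s].mean().round(4),"z",np.median(P[s][:,2]).round(4),P[s][:,2].max().round(4))
    bins=np.arange(A[s].min(),A[s].max(),.008)
    for a in bins:
        t=s&(abs(A-a-.004)<.004)
        if t.sum(): print("   ",a.round(3),B[t].mean().round(4),P[t][:,2].max().round(4),P[t][:,2].mean().round(4))
E
python3 m2.py
```

```text
0.195 115 [0.6075 0.0304 0.1994] ((0.6112118363380432, 0.04506922513246536), 0.2379360795021057)
0.16 205 [ 0.6008 -0.1249  0.1684] ((0.603790283203125, 0.0386541411280632), 0.2447323203086853)
back edge slope [0.0241878  0.63772115]
back edge slope [0.01634485 0.63619569]
yaw -0.11853265253567817
front pts 192
[243 188   5  15  51] A 0.5092 0.5528 B 0.2337 z 0.1377 0.1512
    0.509 0.2328 0.1512 0.1467
    0.517 0.2331 0.1428 0.1364
    0.525 0.2336 0.1411 0.1364
    0.533 0.2338 0.142 0.1386
    0.541 0.234 0.1404 0.1379
    0.549 0.2351 0.1417 0.1362
[273 191   5  15  49] A 0.5099 0.5527 B 0.1448 z 0.1388 0.1519
    0.51 0.1443 0.1519 0.1465
    0.518 0.1447 0.1467 0.1389
    0.526 0.144 0.1412 0.1389
    0.534 0.1454 0.1405 0.1379
    0.542 0.1453 0.1442 0.1384
    0.55 0.1455 0.1406 0.1374
[304 194   4  14  45] A 0.5132 0.5529 B 0.0562 z 0.1385 0.1476
    0.513 0.0555 0.1473 0.1453
    0.521 0.0565 0.1427 0.1391
    0.529 0.0563 0.1386 0.1372
    0.537 0.0561 0.1406 0.1374
    0.545 0.057 0.1449 0.1379
[334 197   4  14  47] A 0.5143 0.5529 B -0.0325 z 0.1388 0.1529
    0.514 -0.033 0.1529 0.1473
    0.522 -0.0322 0.1442 0.1389
    0.53 -0.0327 0.1442 0.1383
    0.538 -0.0325 0.1386 0.1363
    0.546 -0.0321 0.1415 0.1386
```

{"op": "apply_moves", "data": {
  "commands": [
    [100, 0.3, 0.5, 0, -0.05],
    [100, 0.3, 0.5, 0, -0.05],
    [100, 0.3, 0.5, 0, -0.05],
    [100, 0.3, 0.5, 0, -0.05],
    [100, 0.3, 0.5, 0, -0.05],
    [100, 0.3, 0.5, 0, -0.05],
    [100, 0.3, 0.5, 0, -0.05],
    [100, 0.3, 0.5, 0, 0],
    [100, 0.3, 0.5, 0, 0],
    [100, 0.3, 0.6, 0, 0],
    [100, 0, 0, 0, 0],
    [100, 0, 0, 0, 0]
  ],
  "newtons": 20
}}

```text
clock: 1.6
position: [0.4291, -0.2674, 0.2265]
ee_rot: [3.12, 0.369, -0.001]
force: [-0.2, -0.3, -1.0]
width: 1.002
gripper_force: 0.0
```

```bash
cat > m3.py <<'E'
from h import *
c=load("top"); P=cloud(c)
def reg(a,b,c_,e):
    m=np.zeros((420,560),bool); m[b:e,a:c_]=True; return m
kn=reg(355,155,390,190)
for lo,hi in((.19,.23),(.16,.18)):
    q=P[kn&(P[...,2]>lo)&(P[...,2]<hi)]; print("knob/ring",lo,len(q),q.mean(0).round(4),cv2.minEnclosingCircle(q[:,:2].astype(np.float32)),np.median(q[:,2]))
q=P[reg(200,155,240,195)&(P[...,2]>.145)]; print("post",q.min(0),q.max(0))
k=-.08; ex=np.array([np.cos(k),np.sin(k)]);ey=np.array([-ex[1],ex[0]])
A=P[...,:2]@ex;B=P[...,:2]@ey
for a,b in((240,185),(270,188),(301,191),(331,194)):
    s=reg(a,b,a+10,b+22)&(P[...,2]>.11)&(A<.575)
    # peg: A from tip
    t=s&(A<.555); tip=A[t].min(); Bm=B[t].mean()
    ss=(tip+.0265)*ex+Bm*ey
    print("peg tipA",tip.round(4),"B",Bm.round(4),"seat xy",ss.round(4),"ztop",np.median(P[t&(A>tip+.012)][:,2]).round(4),"Amaxbar",)
s=reg(235,170,345,205)&(P[...,2]>.125)&(P[...,2]<.16)
for b in(.19,.1,.01):
    t=s&(abs(B-b)<.02); print("bar",A[t].min(),np.sort(P[t][:,2])[-5:], np.percentile(A[t],[5,20,50]))
E
python3 m3.py
python3 - <<'E'
from h import *
s=observe(); print(s['position'],s['ee_rot'],s['clock'],s['force'])
c=cam("wrist"); save("w3",c[0]); P=cloud(c)
m=(P[...,2]>.075)&(P[...,2]<.1); q=P[m]; print(len(q),q.mean(0),cv2.minAreaRect(q[:,:2].astype(np.float32)))
E
```

```text
knob/ring 0.19 64 [ 0.6023 -0.1806  0.2011] ((0.6034858822822571, -0.18211349844932556), 0.012611317448318005) 0.20156492933290715
knob/ring 0.16 177 [ 0.6003 -0.1792  0.168 ] ((0.6038011908531189, -0.18159012496471405), 0.02646702341735363) 0.16813140623634792
post [0.5943046  0.19844362 0.14508837] [0.6435353  0.28611853 0.2002362 ]
peg tipA 0.5143 B 0.2216 seat xy [0.5568 0.1777] ztop 0.137 Amaxbar
peg tipA 0.5129 B 0.1329 seat xy [0.5483 0.0893] ztop 0.1383 Amaxbar
peg tipA 0.5143 B 0.0443 seat xy [0.5426 0.0009] ztop 0.1377 Amaxbar
peg tipA 0.5135 B -0.0444 seat xy [ 0.5347 -0.0874] ztop 0.1377 Amaxbar
bar 0.5781090385439258 [0.14589391 0.1465412  0.14671861 0.14674828 0.14815613] [0.57878944 0.58392672 0.59568816]
bar 0.5775021344327338 [0.14596376 0.14608444 0.14700348 0.14710066 0.14744619] [0.5788087  0.58466803 0.60024837]
bar 0.5778914099207825 [0.14464879 0.14534478 0.14572938 0.1459211  0.14693528] [0.5787449  0.58630046 0.60215552]
[ 0.42912629 -0.26736526  0.22652458] [ 3.11970635e+00  3.69438668e-01 -1.15428756e-03] 1.6 [-0.17178845 -0.34955653 -0.96177609]
1897 [ 0.49139787 -0.1942689   0.08570042] ((0.505153477191925, -0.2554261088371277), (0.42464369535446167, 0.16919928789138794), 83.50325775146484)
```

View pics/w3.png

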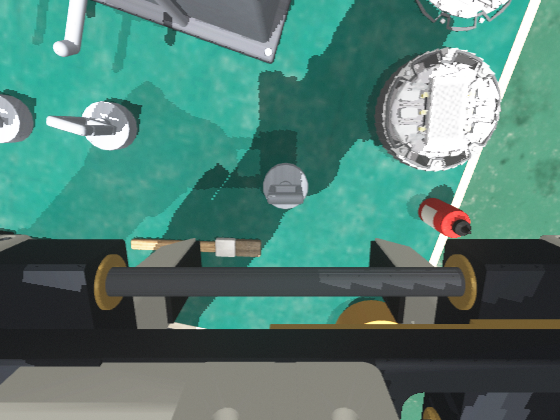

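The weight nearest the knob is at about (287,187), and the post and pegs are clear. I'm checking where the gripper body passes the scale post, and the fine position of this weight.

```bash
cat >> h.py <<'E'
KY=-.08; EX=np.array([np.cos(KY),np.sin(KY)]); EY=np.array([-EX[1],EX[0]]); O=np.array([.6156,.0993])
def stand(P): return np.stack([P[...,:2]@EX-O[0],P[...,:2]@EY-O[1],P[...,2]],-1)
def weight(x,y,rad=.04,zlo=.075,zhi=.1):
    s=observe(); c=cam("wrist"); P=cloud(c); near=np.hypot(P[...,0]-x,P[...,1]-y)<rad
    q=P[near&(P[...,2]>zlo)&(P[...,2]<zhi)]
    (cx,cy),(a,b),ang=cv2.minAreaRect(q[:,:2].astype(np.float32))
    if a<b: ang+=90
    f=P[near&(abs(P[...,2]-.022)<.006)]
    fc=cv2.minEnclosingCircle(f[:,:2].astype(np.float32)) if len(f) else None
    t=R.from_rotvec(s["ee_rot"]).as_matrix(); ty=np.degrees(np.arctan2(t[1,1],t[0,1]))
    print("top n",len(q),"c",np.round((cx,cy),4),"mean",q.mean(0).round(4),"size",np.round((a,b),4),"long",round((ang)%180,1),"foot",fc,"| tcp",s["position"].round(4),"ty",round(ty%180,1),"dturn units",round(np.radians((ang-ty+90)%180-90)/.5,2))
E
python3 - <<'E'
from h import *
weight(.43,-.264)
print(np.array(imaging.camera_params("wrist")["tool_from_camera"]).round(3).tolist())
for n,b in(("top",(200,150,250,200)),("scene",(165,195,205,290))):
    c=load(n);S=stand(cloud(c)); g=np.zeros((420,560),bool); g[b[1]:b[3],b[0]:b[2]]=1
    g&=(S[...,1]>.165)&(S[...,1]<.3)&(abs(S[...,0])<.1)
    for z in np.arange(.13,.22,.01):
        q=S[g&(abs(S[...,2]-z)<.005)]
        if len(q): print(n,z.round(3),len(q),np.percentile(q,3,0).round(3),np.percentile(q,97,0).round(3))
E
```

```text
top n 423 c [ 0.4284 -0.2666] mean [ 0.4293 -0.2667  0.087 ] size [0.0097 0.0354] long 103.5 foot ((0.42813917994499207, -0.2670572102069855), 0.027087412774562836) | tcp [ 0.429  -0.2679  0.2266] ty 103.4 dturn units 0.0
[[-0.0, 0.967, 0.256, 0.067], [1.0, 0.0, -0.0, -0.001], [-0.0, 0.256, -0.967, -0.159], [0.0, 0.0, 0.0, 1.0]]
top 0.13 22 [-0.037  0.171  0.13 ] [0.026 0.223 0.135]
top 0.14 272 [-0.036  0.167  0.136] [0.024 0.223 0.144]
top 0.15 22 [-0.038  0.166  0.145] [-0.012  0.229  0.155]
top 0.16 9 [-0.031  0.189  0.155] [-0.022  0.214  0.164]
top 0.17 14 [-0.032  0.191  0.165] [-0.03   0.23   0.175]
top 0.18 15 [-0.037  0.169  0.177] [-0.026  0.23   0.183]
top 0.19 34 [-0.034  0.167  0.186] [-0.019  0.233  0.195]
top 0.2 55 [-0.031  0.189  0.195] [-0.02   0.231  0.199]
scene 0.13 96 [-0.036  0.172  0.125] [0.02  0.233 0.135]
scene 0.14 151 [-0.038  0.168  0.136] [0.021 0.233 0.144]
scene 0.15 92 [-0.036  0.168  0.145] [-0.023  0.235  0.155]
scene 0.16 75 [-0.032  0.166  0.155] [-0.019  0.234  0.164]
scene 0.17 71 [-0.033  0.189  0.165] [-0.024  0.234  0.175]
scene 0.18 89 [-0.033  0.167  0.175] [-0.022  0.234  0.185]
scene 0.19 85 [-0.037  0.167  0.185] [-0.023  0.233  0.195]
scene 0.2 61 [-0.032  0.192  0.195] [-0.019  0.234  0.2  ]
```

{"op": "apply_moves", "data": {
  "commands": [
    [80, 0, 0.02, -0.5, 0],
    [80, 0, 0, -0.5, 0],
    [80, 0, 0, -0.5, 0],
    [80, 0, 0, -0.5, 0],
    [80, 0, 0, -0.5, 0],
    [80, 0, 0, -0.23, 0],
    [80, 0, 0, 0, 0],
    [25, 0, 0, 0, 0],
    [0, 0, 0, 0, 0],
    [0, 0, 0, 0, 0],
    [0, 0, 0, 0, 0],
    [0, 0, 0, 0, 0]
  ],
  "newtons": 25
}}

```text
clock: 3.2
position: [0.4298, -0.266, 0.0631]
ee_rot: [3.119, 0.369, 0.001]
force: [0.1, -0.4, 2.3]
width: 0.387
gripper_force: 24.8
```

{"op": "apply_moves", "data": {
  "commands": [
    [0, 0, 0, 0.4, 0],
    [0, 0, 0, 0.6, 0],
    [0, 0, 0, 0.7, 0],
    [0, 0, 0.3, 0, -0.1],
    [0, 0.1, 0.5, 0, -0.1],
    [0, 0.1, 0.5, 0, -0.1],
    [0, 0.2, 0.5, 0, -0.1],
    [0, 0.2, 0.5, 0, -0.1],
    [0, 0.2, 0.5, 0, -0.13],
    [0, 0.22, 0.23, 0, 0],
    [0, 0, 0, 0, 0],
    [0, 0, 0, 0, 0]
  ]
}}

```text
clock: 4.7
position: [0.4902, -0.0854, 0.1647]
ee_rot: [3.138, -0.125, -0.001]
force: [-0.4, -0.8, -1.9]
width: 0.385
gripper_force: 24.8
```

Run:
```python
from h import *
s=observe(); print(s['position'],s['ee_rot'],s['force'],s['width'],s['gripper_force'])
t=R.from_rotvec(s["ee_rot"]).as_matrix(); print(np.degrees(np.arctan2(t[1,1],t[0,1]))%180)
c=cam("wrist"); save("w3b",c[0]); c=cam("scene"); save("s3b",c[0],(200,130,380,270),4)
```

```text
[ 0.49022564 -0.08540548  0.16467434] [ 3.13840003e+00 -1.25416954e-01 -1.45189837e-03] [-0.37690514 -0.83214666 -1.88779187] 0.3850288971418049 24.84825801104307
85.42313829879201
```

View pics/s3b.png

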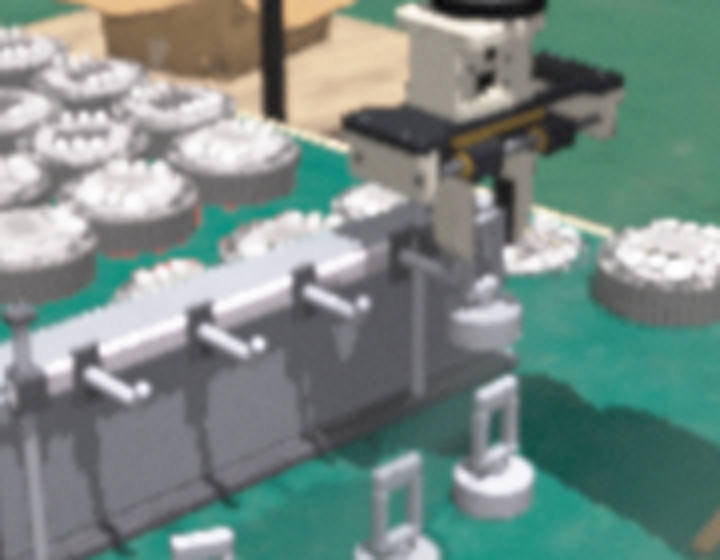

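{"op": "apply_moves", "data": {
  "commands": [
    [0, 0, 0.03, -0.31, 0],
    [0, 0, 0, 0, 0],
    [0, 0.14, -0.01, 0, 0],
    [0, 0.14, -0.01, 0, 0],
    [0, 0.14, -0.01, 0, 0],
    [0, 0.14, -0.01, 0, 0],
    [0, 0.14, -0.01, 0, 0],
    [0, 0, 0, 0, 0],
    [0, 0, 0, 0, 0]
  ]
}}

```text
clock: 5.92
position: [0.5325, -0.0852, 0.1462]
ee_rot: [3.139, -0.124, -0.001]
force: [1.0, 0.9, -1.1]
width: 0.389
gripper_force: 24.8
```

Run:
```python
from h import *
s=observe(); print(s['position'],s['force'],s['width'])
c=cam("scene"); save("s3c",c[0],(230,140,360,260),5)
```

```text
[ 0.53245459 -0.08518841  0.14620761] [ 0.97638248  0.85815591 -1.09686308] 0.38873124580991725
```

View pics/s3c.png

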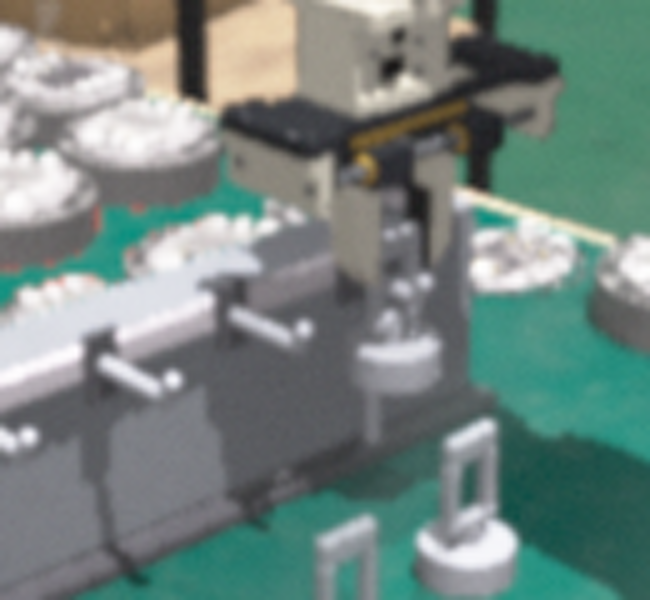

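{"op": "apply_moves", "data": {
  "commands": [
    [0, 0, -0.03, -0.1, 0],
    [0, 0, 0, -0.1, 0],
    [0, 0, 0, -0.08, 0],
    [0, 0, 0, 0, 0],
    [0, 0, 0, 0, 0]
  ]
}}

```text
clock: 6.6
position: [0.5328, -0.087, 0.1296]
ee_rot: [3.139, -0.125, 0.0]
force: [-0.3, -0.2, -1.9]
width: 0.392
gripper_force: 24.8
```

{"op": "apply_moves", "data": {
  "commands": [
    [0, 0, 0, -0.09, 0],
    [0, 0, 0, -0.09, 0],
    [0, 0, 0, 0, 0],
    [0, 0, 0, 0, 0]
  ]
}}

```text
clock: 7.1
position: [0.5329, -0.0871, 0.1189]
ee_rot: [3.139, -0.125, 0.0]
force: [-0.6, -0.2, 1.1]
width: 0.389
gripper_force: 25.0
```

{"op": "apply_moves", "data": {
  "commands": [
    [0, 0, 0, -0.09, 0],
    [0, 0, 0, -0.05, 0],
    [0, 0, 0, 0, 0],
    [0, 0, 0, 0, 0]
  ]
}}

```text
clock: 7.6
position: [0.5328, -0.0871, 0.1104]
ee_rot: [3.139, -0.125, 0.0]
force: [-0.9, -0.8, 2.6]
width: 0.391
gripper_force: 25.0
```

```bash
cat > seat.py <<'E'
from h import *
import sys
# heights of free pegs + pointer/mark from scene camera with depth, stand frame
F=np.mean([observe()['force'] for _ in range(3)],0); s=observe(); print(s['position'].round(4),F.round(2),s['width'])
c=cam("scene"); S=stand(cloud(c))
for i,y in enumerate((.1223,.0336,-.055,-.1437)):
    m=(abs(S[...,1]-y)<.0045)&(S[...,0]<-.055)&(S[...,0]>-.085)&(S[...,2]>.08)&(S[...,2]<.16)
    q=S[m]
    if len(q): print("peg",i,len(q),"z98",np.percentile(q[:,2],95).round(4),"med",np.median(q[:,2]).round(4))
m=(S[...,1]<.11)&(S[...,1]>-.13)&(abs(S[...,0]+.0376+.0)<.003)&(S[...,2]>.08)
im=c[0].astype(int); br=(im.min(-1)>150)&m
print("bar bright",br.sum(),np.percentile(S[br][:,2],[2,50,98]).round(4) if br.sum() else 0)
E
python3 seat.py
```

```text
[ 0.5328 -0.0871  0.1104] [-0.9  -0.81  2.65] 0.3908507986624514
peg 0 30 z98 0.1306 med 0.1291
peg 1 29 z98 0.1305 med 0.1289
peg 2 25 z98 0.1314 med 0.1276
peg 3 34 z98 0.1374 med 0.1218
bar bright 140 [0.1194 0.1273 0.1826]
```

```bash
cat > pegz.py <<'E'
from h import *
def pegz(c,tag):
    S=stand(cloud(c)); out=[]
    for i,y in enumerate((.1223,.0336,-.055,-.1437)):
        m=(abs(S[...,1]-y)<.0045)&(S[...,0]<-.055)&(S[...,0]>-.088)&(S[...,2]>.07)&(S[...,2]<.16)
        q=S[m]; out.append((len(q),np.median(q[:,2]).round(4) if len(q) else None))
    print(tag,out)
if __name__=="__main__":
    pegz(load("top"),"old"); s=observe(); print(s['position'].round(4),s['force'].round(2),s['width'])
    pegz(cam("top"),"top");pegz(cam("scene"),"scene")
E
python3 pegz.py
```

```text
old [(33, np.float64(0.137)), (33, np.float64(0.1386)), (33, np.float64(0.1384)), (35, np.float64(0.1376))]
[ 0.5328 -0.0872  0.1104] [-0.61 -1.57  3.33] 0.3899764589761392
top [(34, np.float64(0.128)), (34, np.float64(0.1268)), (0, None), (0, None)]
scene [(36, np.float64(0.1278)), (34, np.float64(0.1287)), (29, np.float64(0.1277)), (40, np.float64(0.1182))]
```

{"op": "apply_moves", "data": {
  "commands": [
    [0, 0, 0, 0.05, 0],
    [0, 0, 0, 0.04, 0],
    [0, 0, 0, 0, 0],
    [45, 0, 0, 0, 0],
    [55, 0, 0, 0, 0],
    [60, 0, 0, 0, 0],
    [60, 0, 0, 0, 0],
    [60, 0, 0, 0.3, 0],
    [60, 0, 0, 0.5, 0],
    [60, -0.5, 0, 0.7, 0],
    [60, -0.8, 0.2, 0.3, 0],
    [80, -0.2, 0.2, 0, 0.05]
  ]
}}

```text
clock: 9.25
position: [0.4412, -0.063, 0.2251]
ee_rot: [3.14, -0.086, 0.003]
force: [0.9, -0.1, -0.0]
width: 0.666
gripper_force: 0.0
```

```bash
python3 pegz.py
python3 - <<'E'
from h import *
c=load("scene"); save("s3d",c[0],(165,150,345,290),4)
weight(.45,-.0515)
E
```

```text
old [(34, np.float64(0.128)), (34, np.float64(0.1268)), (0, None), (0, None)]
[ 0.4412 -0.063   0.2251] [ 0.93 -0.13 -0.01] 0.6659601203447078
top [(34, np.float64(0.1327)), (34, np.float64(0.1347)), (34, np.float64(0.1334)), (0, None)]
scene [(32, np.float64(0.1352)), (29, np.float64(0.1353)), (31, np.float64(0.1349)), (50, np.float64(0.0958))]
top n 426 c [ 0.449  -0.0534] mean [ 0.4497 -0.0537  0.0872] size [0.035  0.0098] long 87.1 foot ((0.4486578404903412, -0.05349238961935043), 0.026945289224386215) | tcp [ 0.4421 -0.0619  0.224 ] ty 87.0 dturn units 0.0
```

View pics/s3d.png

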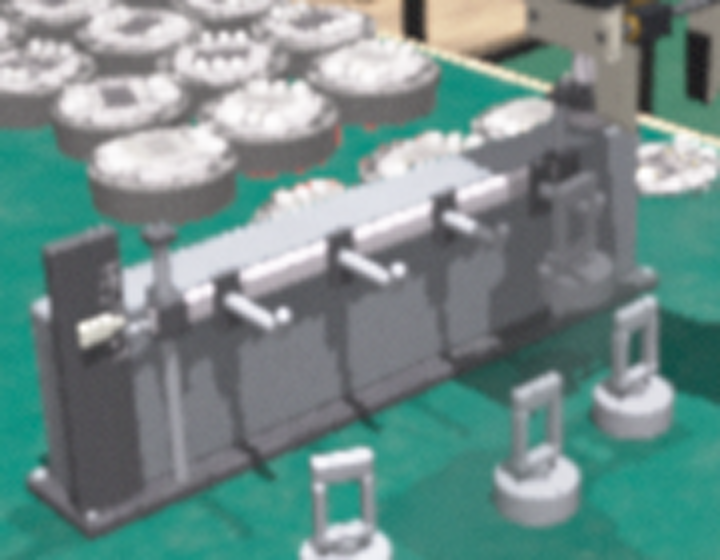

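{"op": "apply_moves", "data": {
  "commands": [
    [80, 0.12, 0.14, -0.4, 0],
    [80, 0, 0, -0.5, 0],
    [80, 0, 0, -0.5, 0],
    [80, 0, 0, -0.5, 0],
    [80, 0, 0, -0.5, 0],
    [80, 0, 0, -0.3, 0],
    [80, 0, 0, 0, 0],
    [25, 0, 0, 0, 0],
    [0, 0, 0, 0, 0],
    [0, 0, 0, 0, 0],
    [0, 0, 0, 0, 0],
    [0, 0, 0, 0, 0]
  ],
  "newtons": 25
}}

```text
clock: 10.9
position: [0.4502, -0.0546, 0.062]
ee_rot: [3.14, -0.085, 0.001]
force: [-0.5, 1.4, 2.6]
width: 0.388
gripper_force: 25.0
```

```bash
cat > hung.py <<'E'
from h import *
for n in ("top","scene"):
    c=load(n); S=stand(cloud(c))
    for i,y in enumerate((.1223,.0336,-.055,-.1437)):
        m=(abs(S[...,1]-y)<.016)&(abs(S[...,0]+.077)<.012)&(S[...,2]>.08)&(S[...,2]<.17)
        q=S[m]
        if len(q)<5: continue
        t=q[q[:,2]>np.percentile(q[:,2],97)-.006]
        print(n,i,len(q),"ztop",np.percentile(q[:,2],[80,90,97]).round(4),t.mean(0).round(4))
E
python3 hung.py
```

```text
top 0 26 ztop [0.135  0.1355 0.1366] [-0.0764  0.1232  0.1336]
top 1 26 ztop [0.1358 0.1364 0.1371] [-0.076   0.0338  0.1342]
top 2 27 ztop [0.135  0.1355 0.1365] [-0.0761 -0.0551  0.1335]
scene 0 26 ztop [0.1364 0.1368 0.1376] [-0.0774  0.1243  0.1349]
scene 1 25 ztop [0.1358 0.1364 0.1375] [-0.0768  0.0352  0.1349]
scene 2 26 ztop [0.1358 0.1373 0.1383] [-0.0759 -0.054   0.1353]
scene 3 160 ztop [0.1386 0.1438 0.1453] [-0.0779 -0.1429  0.1435]
```

{"op": "apply_moves", "data": {
  "commands": [
    [0, 0, 0, 0.45, 0],
    [0, 0, 0, 0.6, 0],
    [0, 0, 0, 0.6, 0],
    [0, 0.2, 0.25, 0, -0.06],
    [0, 0.3, 0.3, 0, 0],
    [0, 0.31, 0.3, 0, 0],
    [0, 0, 0.13, 0, 0],
    [0, 0, 0, -0.17, 0],
    [0, 0, 0, -0.16, 0],
    [0, 0, 0, 0, 0],
    [0, 0, 0, 0, 0]
  ]
}}

```text
clock: 12.28
position: [0.4984, 0.0037, 0.1409]
ee_rot: [3.139, -0.133, -0.001]
force: [0.9, 0.1, -2.5]
width: 0.389
gripper_force: 25.0
```

```bash
cat > pos.py <<'E'
from h import *
s=observe(); p=s['position']; t=R.from_rotvec(s["ee_rot"]).as_matrix()
print("A",(p[:2]@EX).round(4),"B",(p[:2]@EY).round(4),"z",p[2].round(4),"ty",round(np.degrees(np.arctan2(t[1,1],t[0,1]))%180,1),s['force'].round(1),s['width'].round(3),s['clock'])
c=cam("scene"); S=stand(cloud(c))
# held weight: foot points below tcp
q=S[(abs(S[...,0]+O[0]-p[:2]@EX)<.032)&(abs(S[...,1]+O[1]-p[:2]@EY)<.032)&(S[...,2]<p[2]-.03)&(S[...,2]>.03)]
if len(q): print("foot",len(q),"min",np.percentile(q,2,0).round(4),"max",np.percentile(q,98,0).round(4))
E
python3 pos.py
```

```text
Traceback (most recent call last):
  File "pos.py", line 3, in <module>
    print("A",(p[:2]@EX).round(4),"B",(p[:2]@EY).round(4),"z",p[2].round(4),"ty",round(np.degrees(np.arctan2(t[1,1],t[0,1]))%180,1),s['force'].round(1),s['width'].round(3),s['clock'])
                                                                                                                                                        ^^^^^^^^^^^^^^^^
AttributeError: 'float' object has no attribute 'round'
```

Holding and in place. Advance slowly, then lower and tug.

{"op": "apply_moves", "data": {
  "commands": [
    [0, 0.14, 0, 0, 0],
    [0, 0.14, -0.01, 0, 0],
    [0, 0.14, -0.01, 0, 0],
    [0, 0.14, -0.01, 0, 0],
    [0, 0.14, -0.01, 0, 0],
    [0, 0, 0, 0, 0],
    [0, 0, 0, 0, 0]
  ]
}}

```text
clock: 13.15
position: [0.5402, 0.0018, 0.1408]
ee_rot: [3.139, -0.132, -0.001]
force: [-0.1, -0.7, -1.2]
width: 0.389
gripper_force: 25.0
```

```bash
sed -i "s/s\['width'\].round(3)/s['width']/" pos.py; python3 pos.py; python3 pegz.py
python3 - <<'E'
from h import *
save("s2c",load("scene")[0],(200,150,330,250),5)
E
```

```text
A 0.5384 B 0.045 z 0.1408 ty 85.2 [-0.1 -0.7 -1.2] 0.3893137307478308 13.15
foot 249 min [-0.1025 -0.0737  0.082 ] max [-0.0561 -0.0274  0.1076]
old [(34, np.float64(0.1327)), (34, np.float64(0.1347)), (34, np.float64(0.1334)), (0, None)]
[0.5402 0.0018 0.1408] [-0.13  0.54 -1.91] 0.39284291402212634
top [(34, np.float64(0.1339)), (0, None), (0, None), (0, None)]
scene [(31, np.float64(0.1359)), (34, np.float64(0.135)), (46, np.float64(0.1285)), (50, np.float64(0.0968))]
```

View pics/s2c.png

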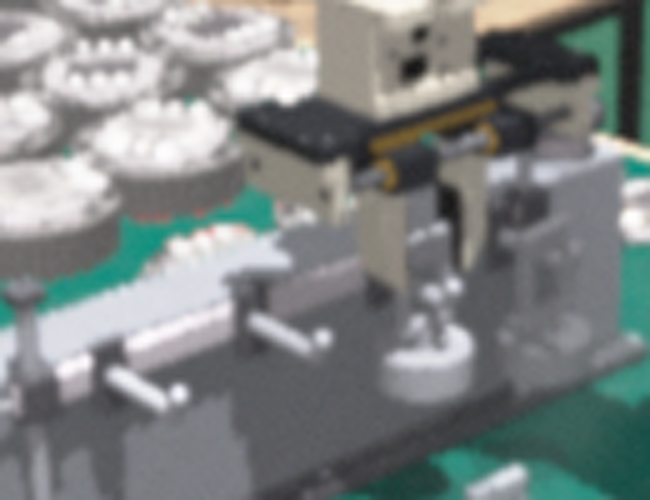

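{"op": "apply_moves", "data": {
  "commands": [
    [0, 0, 0, -0.1, 0],
    [0, 0, 0, -0.1, 0],
    [0, 0, 0, -0.08, 0],
    [0, 0, 0, -0.07, 0],
    [0, 0, 0, -0.07, 0],
    [0, 0, 0, -0.07, 0],
    [0, 0, 0, -0.07, 0],
    [0, 0, 0, 0, 0],
    [0, 0, 0, 0, 0]
  ]
}}

```text
clock: 14.42
position: [0.5406, 0.0017, 0.1074]
ee_rot: [3.139, -0.132, -0.0]
force: [-1.8, -1.2, 3.3]
width: 0.389
gripper_force: 25.0
```

```bash
python3 pegz.py
```

```text
old [(34, np.float64(0.1339)), (0, None), (0, None), (0, None)]
[0.5406 0.0017 0.1074] [-1.81 -1.23  3.28] 0.3893760136494975
top [(33, np.float64(0.1236)), (0, None), (0, None), (0, None)]
scene [(34, np.float64(0.1245)), (32, np.float64(0.1246)), (46, np.float64(0.119)), (45, np.float64(0.1176))]
```

{"op": "apply_moves", "data": {
  "commands": [
    [0, 0, 0, 0.05, 0],
    [0, 0, 0, 0.04, 0],
    [0, 0, 0, 0, 0],
    [45, 0, 0, 0, 0],
    [55, 0, 0, 0, 0],
    [60, 0, 0, 0, 0],
    [60, 0, 0, 0, 0],
    [60, 0, 0, 0.3, 0],
    [60, 0, 0, 0.5, 0],
    [60, -0.6, 0, 0.7, 0],
    [70, -0.8, 0.6, 0.3, 0],
    [80, -0.45, 0.5, 0, 0]
  ]
}}

```text
clock: 16.02
position: [0.4286, 0.0687, 0.2223]
ee_rot: [-3.138, 0.133, -0.004]
force: [0.4, 0.8, -0.6]
width: 0.767
gripper_force: 0.0
```

```bash
python3 pegz.py; python3 hung.py
python3 - <<'E'
from h import *
weight(.43,.067)
E
```

```text
old [(33, np.float64(0.1236)), (0, None), (0, None), (0, None)]
[0.4286 0.0687 0.2223] [ 0.43  0.82 -0.63] 0.7667408093966814
top [(34, np.float64(0.1301)), (27, np.float64(0.1298)), (33, np.float64(0.1275)), (41, np.float64(0.1241))]
scene [(34, np.float64(0.1312)), (31, np.float64(0.1313)), (56, np.float64(0.1199)), (51, np.float64(0.1225))]
top 0 26 ztop [0.132  0.1331 0.134 ] [-0.0771  0.1225  0.131 ]
top 1 18 ztop [0.1325 0.133  0.1343] [-0.0748  0.0343  0.1317]
top 2 50 ztop [0.14   0.141  0.1435] [-0.0765 -0.0592  0.1407]
top 3 71 ztop [0.1382 0.1395 0.1402] [-0.0774 -0.1433  0.1377]
scene 0 27 ztop [0.1327 0.1333 0.1339] [-0.0758  0.1242  0.1315]
scene 1 27 ztop [0.1329 0.1331 0.1355] [-0.076   0.0348  0.1323]
scene 2 151 ztop [0.1373 0.1411 0.1424] [-0.077  -0.0544  0.1406]
scene 3 143 ztop [0.1349 0.14   0.1418] [-0.0778 -0.1435  0.1401]
top n 432 c [0.4286 0.0669] mean [0.4295 0.0668 0.0869] size [0.0356 0.0101] long 83.0 foot ((0.42837223410606384, 0.06708959490060806), 0.027000386267900467) | tcp [0.4271 0.0707 0.2214] ty 85.5 dturn units -0.09
```

{"op": "apply_moves", "data": {
  "commands": [
    [80, 0.03, -0.06, -0.4, -0.09],
    [80, 0, 0, -0.5, 0],
    [80, 0, 0, -0.5, 0],
    [80, 0, 0, -0.5, 0],
    [80, 0, 0, -0.5, 0],
    [80, 0, 0, -0.26, 0],
    [80, 0, 0, 0, 0],
    [25, 0, 0, 0, 0],
    [0, 0, 0, 0, 0],
    [0, 0, 0, 0, 0],
    [0, 0, 0, 0, 0],
    [0, 0, 0, 0, 0]
  ],
  "newtons": 25
}}

```text
clock: 17.68
position: [0.4317, 0.0642, 0.0613]
ee_rot: [-3.135, 0.203, -0.001]
force: [-0.1, 0.2, 1.5]
width: 0.39
gripper_force: 24.7
```

{"op": "apply_moves", "data": {
  "commands": [
    [0, 0, 0, 0.4, 0],
    [0, 0, 0, 0.6, 0],
    [0, 0, 0, 0.58, 0],
    [0, 0.3, 0.1, 0, 0.1],
    [0, 0.4, 0.15, 0, 0],
    [0, 0.4, 0.15, 0, 0],
    [0, 0.17, 0.07, 0, 0],
    [0, 0, 0, -0.17, 0],
    [0, 0, 0, -0.16, 0],
    [0, 0, 0, 0, 0],
    [0, 0, 0, 0, 0]
  ]
}}

```text
clock: 19.05
position: [0.5073, 0.0921, 0.1361]
ee_rot: [3.139, -0.125, -0.0]
force: [0.8, 0.0, -2.0]
width: 0.391
gripper_force: 24.8
```

```bash
python3 pos.py
```

```text
A 0.4983 B 0.1323 z 0.1361 ty 85.5 [ 0.8  0.  -2. ] 0.3909225051404397 19.05
foot 285 min [-0.1441  0.0122  0.0779] max [-0.0979  0.0609  0.103 ]
```

{"op": "apply_moves", "data": {
  "commands": [
    [0, 0.14, 0, 0, 0],
    [0, 0.14, -0.01, 0, 0],
    [0, 0.14, -0.01, 0, 0],
    [0, 0.14, -0.01, 0, 0],
    [0, 0.14, -0.01, 0, 0],
    [0, 0, 0, 0, 0],
    [0, 0, 0, 0, 0]
  ]
}}

```text
clock: 19.98
position: [0.5494, 0.0899, 0.136]
ee_rot: [3.139, -0.124, -0.001]
force: [-0.3, 0.3, -1.2]
width: 0.393
gripper_force: 24.8
```

```bash
python3 pos.py;python3 pegz.py
```

```text
A 0.5404 B 0.1335 z 0.136 ty 85.5 [-0.3  0.3 -1.2] 0.3931892329869261 19.975
foot 270 min [-0.103   0.0136  0.0776] max [-0.0577  0.0619  0.1034]
old [(34, np.float64(0.1301)), (27, np.float64(0.1298)), (33, np.float64(0.1275)), (41, np.float64(0.1241))]
[0.5493 0.0899 0.136 ] [-0.16 -0.64 -2.07] 0.39010535795604506
top [(0, None), (0, None), (0, None), (43, np.float64(0.1245))]
scene [(29, np.float64(0.1316)), (61, np.float64(0.1259)), (58, np.float64(0.1219)), (42, np.float64(0.1057))]
```

{"op": "apply_moves", "data": {
  "commands": [
    [0, 0, 0, -0.1, 0],
    [0, 0, 0, -0.1, 0],
    [0, 0, 0, -0.08, 0],
    [0, 0, 0, -0.07, 0],
    [0, 0, 0, -0.07, 0],
    [0, 0, 0, -0.07, 0],
    [0, 0, 0, -0.07, 0],
    [0, 0, 0, 0, 0],
    [0, 0, 0, 0, 0]
  ]
}}

```text
clock: 21.25
position: [0.5497, 0.09, 0.1026]
ee_rot: [-3.139, 0.124, -0.0]
force: [-2.6, -0.6, 2.5]
width: 0.388
gripper_force: 24.8
```

```bash
python3 pegz.py
```

```text
old [(0, None), (0, None), (0, None), (43, np.float64(0.1245))]
[0.5497 0.09   0.1026] [-2.58 -0.56  2.51] 0.3881418401560079
top [(0, None), (0, None), (0, None), (36, np.float64(0.1137))]
scene [(31, np.float64(0.1208)), (42, np.float64(0.1157)), (44, np.float64(0.1161)), (39, np.float64(0.1111))]
```

{"op": "apply_moves", "data": {
  "commands": [
    [0, 0, 0, 0.05, 0],
    [0, 0, 0, 0.04, 0],
    [0, 0, 0, 0, 0],
    [45, 0, 0, 0, 0],
    [55, 0, 0, 0, 0],
    [60, 0, 0, 0, 0],
    [60, 0, 0, 0, 0],
    [60, 0, 0, 0.3, 0],
    [60, 0, 0, 0.5, 0],
    [60, -0.6, 0, 0.7, -0.1],
    [70, -0.8, 0.6, 0.4, -0.3],
    [80, -0.1, 0.6, 0, -0.35]
  ]
}}

```text
clock: 22.85
position: [0.4598, 0.1615, 0.2234]
ee_rot: [-3.057, 0.716, -0.004]
force: [1.4, 0.7, 0.0]
width: 0.757
gripper_force: 0.0
```

{"op": "apply_moves", "data": {
  "commands": [
    [80, 0, 0.6, 0, -0.08],
    [80, 0, 0.05, 0, 0],
    [80, 0, 0, 0, 0]
  ]
}}

```text
clock: 23.22
position: [0.4612, 0.1993, 0.221]
ee_rot: [3.046, -0.767, -0.0]
force: [0.2, -0.5, 1.1]
width: 0.801
gripper_force: 0.0
```

```bash
python3 pegz.py; python3 hung.py
python3 - <<'E'
from h import *
weight(.4575,.2045)
E
```

```text
old [(0, None), (0, None), (0, None), (36, np.float64(0.1137))]
[0.4612 0.1993 0.221 ] [ 0.24 -0.45  1.11] 0.8007603066993747
top [(34, np.float64(0.1262)), (35, np.float64(0.1214)), (36, np.float64(0.121)), (42, np.float64(0.1213))]
scene [(38, np.float64(0.1283)), (58, np.float64(0.1173)), (52, np.float64(0.1022)), (50, np.float64(0.1151))]
top 0 28 ztop [0.1274 0.1284 0.1295] [-0.0763  0.1227  0.1265]
top 1 69 ztop [0.1364 0.1379 0.1387] [-0.0767  0.0354  0.1362]
top 2 65 ztop [0.1364 0.1369 0.1383] [-0.0768 -0.0551  0.1359]
top 3 65 ztop [0.135  0.1362 0.1369] [-0.0777 -0.1436  0.1346]
scene 0 25 ztop [0.1299 0.1299 0.1304] [-0.0763  0.1239  0.1283]
scene 1 155 ztop [0.1346 0.1377 0.139 ] [-0.0775  0.0344  0.1369]
scene 2 137 ztop [0.1344 0.1372 0.1385] [-0.077  -0.0542  0.1363]
scene 3 137 ztop [0.1321 0.1366 0.1381] [-0.0779 -0.1432  0.1364]
top n 429 c [0.4562 0.205 ] mean [0.4569 0.2046 0.087 ] size [0.0352 0.0095] long 61.9 foot ((0.4556038975715637, 0.2052222341299057), 0.02697255089879036) | tcp [0.4614 0.1984 0.2209] ty 61.6 dturn units 0.01
```

{"op": "apply_moves", "data": {
  "commands": [
    [80, -0.08, 0.1, -0.4, 0],
    [80, 0, 0, -0.5, 0],
    [80, 0, 0, -0.5, 0],
    [80, 0, 0, -0.5, 0],
    [80, 0, 0, -0.5, 0],
    [80, 0, 0, -0.26, 0],
    [80, 0, 0, 0, 0],
    [25, 0, 0, 0, 0],
    [0, 0, 0, 0, 0],
    [0, 0, 0, 0, 0],
    [0, 0, 0, 0, 0],
    [0, 0, 0, 0, 0]
  ],
  "newtons": 25
}}

```text
clock: 24.88
position: [0.4565, 0.2057, 0.0617]
ee_rot: [-3.046, 0.769, -0.0]
force: [-0.4, -1.1, 3.2]
width: 0.39
gripper_force: 24.9
```

{"op": "apply_moves", "data": {
  "commands": [
    [0, 0, 0, 0.4, 0],
    [0, 0, 0, 0.6, 0.15],
    [0, 0, 0, 0.52, 0.3],
    [0, 0.2, -0.1, 0, 0.3],
    [0, 0.3, -0.15, 0, 0.3],
    [0, 0.3, -0.16, 0, 0.06],
    [0, 0.14, 0, 0, 0],
    [0, 0, 0, -0.17, 0],
    [0, 0, 0, -0.16, 0],
    [0, 0, 0, 0, 0],
    [0, 0, 0, 0, 0]
  ]
}}

```text
clock: 26.25
position: [0.5125, 0.1814, 0.1329]
ee_rot: [3.14, 0.096, -0.0]
force: [-0.5, 0.3, -2.1]
width: 0.39
gripper_force: 24.9
```

```bash
python3 pos.py
```

```text
A 0.4964 B 0.2218 z 0.1329 ty 93.5 [-0.5  0.3 -2.1] 0.38996296184921114 26.25
foot 318 min [-0.1434  0.1013  0.0738] max [-0.0978  0.1484  0.1004]
```

{"op": "apply_moves", "data": {
  "commands": [
    [0, 0.14, -0.01, 0, 0],
    [0, 0.14, -0.01, 0, 0],
    [0, 0.14, -0.01, 0, 0],
    [0, 0.14, -0.01, 0, 0],
    [0, 0.13, -0.01, 0, 0],
    [0, 0, 0, 0, 0],
    [0, 0, 0, 0, 0]
  ]
}}

```text
clock: 27.18
position: [0.554, 0.1781, 0.1328]
ee_rot: [3.14, 0.096, -0.001]
force: [0.1, -0.9, -2.9]
width: 0.389
gripper_force: 24.9
```

```bash
python3 pos.py;python3 - <<'E'
from h import *
save("s0c",load("scene")[0],(165,150,295,250),5)
E
```

```text
A 0.538 B 0.2218 z 0.1328 ty 93.5 [ 0.1 -0.9 -2.9] 0.389462812486795 27.175
foot 300 min [-0.1018  0.1001  0.0742] max [-0.0581  0.1487  0.1009]
```

View pics/s0c.png

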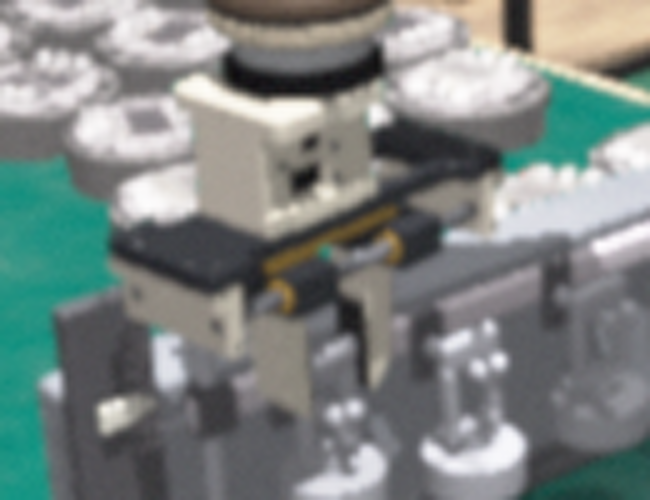

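{"op": "apply_moves", "data": {
  "commands": [
    [0, 0, 0, -0.1, 0],
    [0, 0, 0, -0.1, 0],
    [0, 0, 0, -0.08, 0],
    [0, 0, 0, 0, 0]
  ]
}}

```text
clock: 27.72
position: [0.5539, 0.178, 0.1156]
ee_rot: [3.14, 0.095, -0.001]
force: [-1.3, 0.9, -0.1]
width: 0.39
gripper_force: 24.9
```

{"op": "apply_moves", "data": {
  "commands": [
    [0, 0, 0, -0.07, 0],
    [0, 0, 0, -0.07, 0],
    [0, 0, 0, -0.07, 0],
    [0, 0, 0, -0.07, 0],
    [0, 0, 0, 0, 0],
    [0, 0, 0, 0, 0]
  ]
}}

```text
clock: 28.48
position: [0.5544, 0.1783, 0.0995]
ee_rot: [-3.14, -0.095, -0.0]
force: [-0.7, 1.2, 1.7]
width: 0.389
gripper_force: 24.9
```

```bash
python3 pos.py; python3 pegz.py; python3 hung.py
```

```text
A 0.5383 B 0.222 z 0.0995 ty 93.5 [-0.7  1.2  1.7] 0.3894550334471666 28.475
foot 292 min [-0.1019  0.101   0.0422] max [-0.0555  0.1489  0.0671]
old [(34, np.float64(0.1262)), (35, np.float64(0.1214)), (36, np.float64(0.121)), (42, np.float64(0.1213))]
[0.5544 0.1783 0.0995] [-0.47  1.2   1.77] 0.3925606282349581
top [(0, None), (4, np.float64(0.1112)), (34, np.float64(0.1116)), (35, np.float64(0.1112))]
scene [(47, np.float64(0.1131)), (44, np.float64(0.1139)), (41, np.float64(0.1131)), (35, np.float64(0.1124))]
top 1 18 ztop [0.127  0.1277 0.1281] [-0.077   0.0244  0.126 ]
top 2 60 ztop [0.1255 0.1267 0.1284] [-0.0774 -0.0531  0.1254]
top 3 59 ztop [0.127  0.1278 0.1299] [-0.0783 -0.1436  0.1272]
scene 0 109 ztop [0.1259 0.1277 0.1323] [-0.0758  0.1183  0.1309]
scene 1 113 ztop [0.1264 0.128  0.1538] [-0.0839  0.0408  0.1681]
scene 2 101 ztop [0.1254 0.1279 0.1297] [-0.0775 -0.054   0.1268]
scene 3 104 ztop [0.1255 0.1275 0.1295] [-0.0781 -0.1439  0.1271]
```

{"op": "apply_moves", "data": {
  "commands": [
    [0, 0, 0, 0.05, 0],
    [0, 0, 0, 0.04, 0],
    [0, 0, 0, 0, 0],
    [45, 0, 0, 0, 0],
    [55, 0, 0, 0, 0],
    [60, 0, 0, 0, 0],
    [60, 0, 0, 0, 0],
    [60, 0, 0, 0.3, 0],
    [60, 0, 0, 0.5, 0],
    [60, -0.6, 0, 0.7, 0],
    [70, -0.8, 0, 0.5, 0],
    [80, -0.1, -0.6, 0.3, 0]
  ]
}}

```text
clock: 30.12
position: [0.4619, 0.1451, 0.2458]
ee_rot: [-3.138, -0.106, -0.004]
force: [1.5, -0.3, -0.2]
width: 0.757
gripper_force: 0.0
```

{"op": "apply_moves", "data": {
  "commands": [
    [80, 0, -0.8, 0.2, 0],
    [80, 0, -0.9, 0.2, 0],
    [80, 0, -0.9, 0.2, 0],
    [80, 0, -0.9, 0, 0],
    [80, 0, -0.9, 0, 0],
    [80, 0.3, -0.5, 0, 0],
    [80, 0.3, 0, 0, 0],
    [80, 0, 0, 0, 0]
  ]
}}

```text
clock: 31.12
position: [0.501, -0.1518, 0.2796]
ee_rot: [-3.14, -0.096, -0.002]
force: [0.4, 0.3, 0.5]
width: 0.797
gripper_force: 0.0
```

```bash
python3 pegz.py; python3 hung.py
python3 - <<'E'
from h import *
save("s4",load("scene")[0],(165,150,345,290),4)
s=observe(); c=cam("wrist"); save("wk",c[0]); P=cloud(c)
S=stand(P); m=(np.hypot(P[...,0]-.603,P[...,1]+.181)<.04)
for lo,hi in((.195,.22),(.16,.18)):
    q=P[m&(P[...,2]>lo)&(P[...,2]<hi)]
    if len(q): print(lo,len(q),q.mean(0).round(4),cv2.minEnclosingCircle(q[:,:2].astype(np.float32)),np.median(q[:,2]))
print(s['position'],s['joints'].round(2))
E
```

```text
old [(0, None), (4, np.float64(0.1112)), (34, np.float64(0.1116)), (35, np.float64(0.1112))]
[ 0.501  -0.1518  0.2796] [0.43 0.28 0.48] 0.796643436126324
top [(38, np.float64(0.117)), (33, np.float64(0.1175)), (35, np.float64(0.1166)), (21, np.float64(0.117))]
scene [(56, np.float64(0.1167)), (48, np.float64(0.1156)), (49, np.float64(0.115)), (38, np.float64(0.1157))]
top 0 68 ztop [0.1316 0.1326 0.1348] [-0.077   0.1229  0.1318]
top 1 67 ztop [0.1304 0.1323 0.1341] [-0.0771  0.0334  0.1309]
top 2 63 ztop [0.1313 0.1324 0.1344] [-0.0775 -0.0546  0.1313]
top 3 35 ztop [0.1311 0.1329 0.1338] [-0.0777 -0.136   0.1314]
scene 0 164 ztop [0.1298 0.1326 0.1342] [-0.0775  0.1241  0.132 ]
scene 1 133 ztop [0.1302 0.1329 0.1344] [-0.0768  0.0335  0.1323]
scene 2 122 ztop [0.1295 0.1325 0.1337] [-0.0776 -0.0555  0.1319]
scene 3 128 ztop [0.1291 0.1326 0.1345] [-0.0783 -0.1439  0.1323]
0.195 972 [ 0.6006 -0.1816  0.2032] ((0.6011074781417847, -0.1822430044412613), 0.012526260688900948) 0.2034277378440618
0.16 2209 [ 0.5993 -0.1797  0.1695] ((0.601007342338562, -0.1820213496685028), 0.026135290041565895) 0.16955828395747108
[ 0.4998397  -0.15140708  0.27929876] [ 0.25  0.23 -0.07  1.74  0.02  1.17 -1.33]
```

View pics/s4.png

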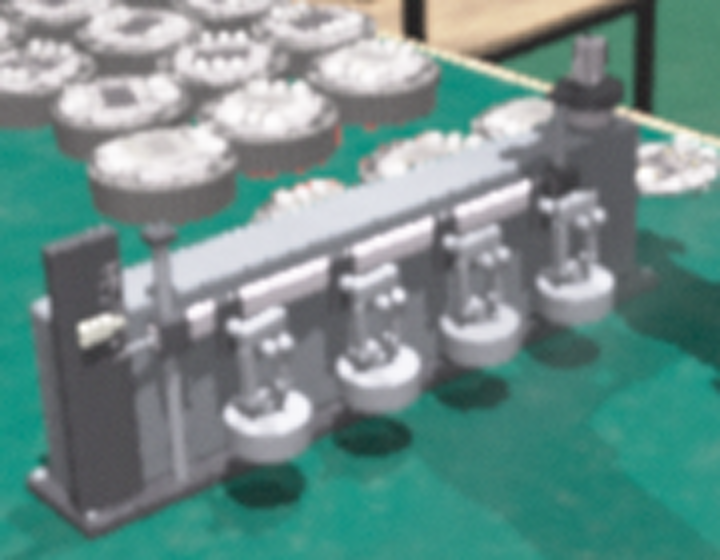

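All four weights hang, tops equal at about 0.132 m. Next I map the surroundings of the ring and the height of pointer and mark.

Run:
```python
from h import *
c=load("wrist"); P=cloud(c); K=np.array([.6012,-.1818])
V=(P[...,:2]-K); rr=np.hypot(V[...,0],V[...,1]); an=np.degrees(np.arctan2(V[...,1],V[...,0]))
m=(rr>.029)&(rr<.085)&(P[...,2]>.147)&(P[...,2]<.23)
for a in range(-180,180,15):
    q=m&(an>=a)&(an<a+15)
    if q.sum()>15: print(a,q.sum(),"rmin",np.percentile(rr[q],5).round(3),"z",np.percentile(P[...,2][q],[5,95]).round(3))
ring=(rr<.025)&(rr>.013)&(P[...,2]>.16)&(P[...,2]<.18)&(c[0].min(-1)>150)
print("white line",ring.sum(),np.median(an[ring]) if ring.any() else 0)
save("wk2",c[0],(160,0,460,225),2.6)
im=cam("scene"); save("pm",im[0],(175,205,235,255),12)
v=cam("top"); S=stand(cloud(im))
```

```text
105 480 rmin 0.059 z [0.187 0.19 ]
120 19 rmin 0.062 z [0.186 0.189]
white line 37 -3.7111703936981395
```

View pics/wk2.png

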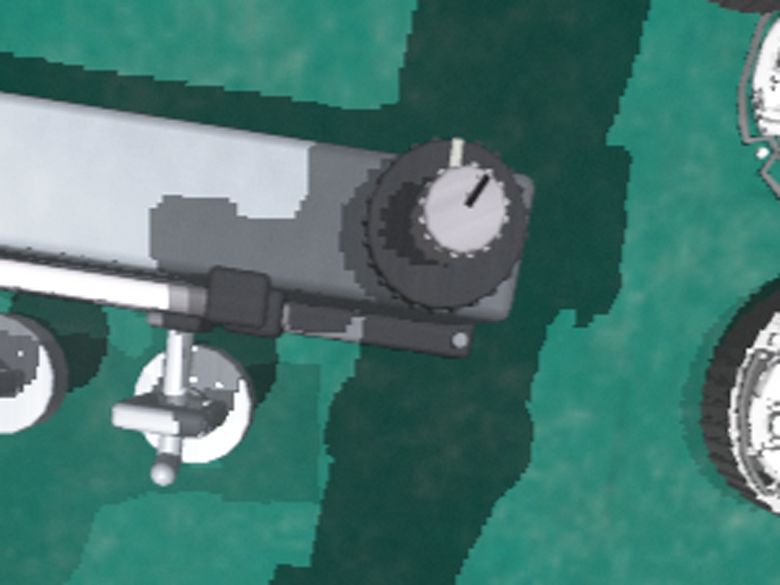

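View pics/pm.png

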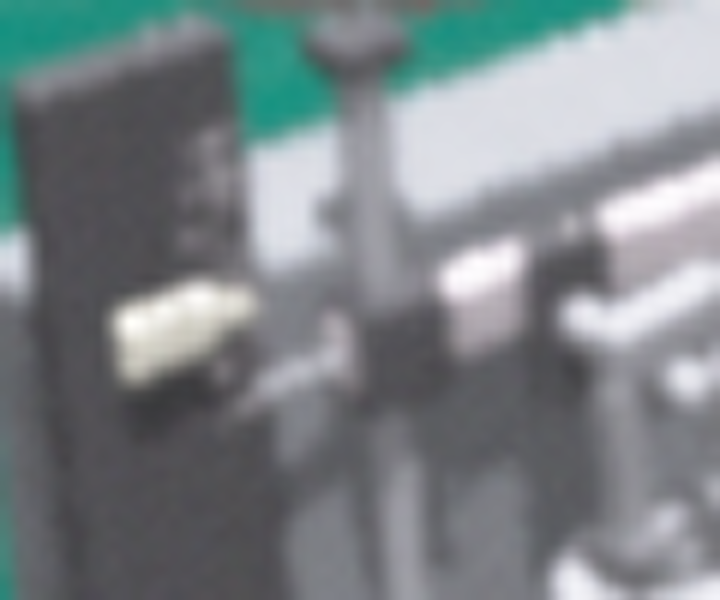

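{"op": "apply_moves", "data": {
  "commands": [
    [72, 0.6, -0.2, 0, 0],
    [72, 0.6, -0.2, 0, 0],
    [72, 0.49, -0.11, 0, 0],
    [72, 0, 0, 0, 0],
    [72, 0, 0, 0, 0]
  ],
  "newtons": 40
}}

```text
clock: 32.0
position: [0.6009, -0.1821, 0.2787]
ee_rot: [-3.14, -0.096, 0.001]
force: [0.2, 0.3, 0.3]
width: 0.718
gripper_force: 0.0
```

```bash
cat > knob.py <<'E'
from h import *
s=observe(); c=cam("wrist"); P=cloud(c)
m=(np.hypot(P[...,0]-.602,P[...,1]+.182)<.04)
for lo,hi in((.195,.22),(.16,.18)):
    q=P[m&(P[...,2]>lo)&(P[...,2]<hi)]
    if len(q): 
        print(lo,len(q),q.mean(0).round(4),cv2.minEnclosingCircle(q[:,:2].astype(np.float32)),np.median(q[:,2]))
K=np.array([.6015,-.182]);V=P[...,:2]-K; rr=np.hypot(V[...,0],V[...,1]); an=np.degrees(np.arctan2(V[...,1],V[...,0]))
ring=(rr<.0235)&(rr>.014)&(P[...,2]>.16)&(P[...,2]<.18)&(c[0].min(-1)>140)
kn=(rr<.0105)&(P[...,2]>.195)&(c[0].max(-1)<70)
print("ring line",ring.sum(),np.degrees(np.angle(np.exp(1j*np.radians(an[ring])).mean())) if ring.any() else 0,"knob dark",kn.sum(),(V[kn].mean(0)) if kn.any() else 0)
print(s['position'].round(4),s['force'].round(1),s['ft_torque'].round(2),s['joints'].round(2),s['clock'])
E
python3 knob.py
```

```text
0.195 724 [ 0.6024 -0.182   0.2032] ((0.6011694669723511, -0.18197332322597504), 0.012277873232960701) 0.20370516135544514
0.16 1672 [ 0.6063 -0.1817  0.1696] ((0.6011173129081726, -0.18203198909759521), 0.026063498109579086) 0.16967509092031247
ring line 128 92.8001409635974 knob dark 27 [ 0.00447992 -0.00308207]
[ 0.6009 -0.1821  0.2787] [0.2 0.3 0.3] [0.01 0.01 0.02] [ 0.24  0.41 -0.05  1.48  0.02  1.25 -1.32] 32.0
```

{"op": "apply_moves", "data": {
  "commands": [
    [72, 0, 0, -0.5, 0],
    [72, 0, 0, -0.5, 0],
    [72, 0, 0, -0.5, 0],
    [72, 0, 0, -0.4, 0],
    [72, 0, 0, -0.28, 0],
    [72, 0, 0, 0, 0],
    [50, 0, 0, 0, 0],
    [30, 0, 0, 0, 0],
    [30, 0, 0, 0, 0],
    [30, 0, 0, 0, 0]
  ],
  "newtons": 40
}}

```text
clock: 33.3
position: [0.6023, -0.1828, 0.1489]
ee_rot: [3.14, 0.095, 0.003]
force: [-0.9, -0.5, 5.6]
width: 0.53
gripper_force: 40.0
```

{"op": "apply_moves", "data": {
  "commands": [
    [30, 0, 0, 0, 0.2],
    [30, 0, 0, 0, 0.25],
    [30, 0, 0, 0, 0.25],
    [30, 0, 0, 0, 0.25],
    [30, 0, 0, 0, 0.25],
    [30, 0, 0, 0, 0.25],
    [30, 0, 0, 0, 0.25],
    [30, 0, 0, 0, 0.25],
    [30, 0, 0, 0, 0.25],
    [30, 0, 0, 0, 0.25],
    [30, 0, 0, 0, 0.05],
    [30, 0, 0, 0, 0]
  ]
}}

```text
clock: 34.8
position: [0.6023, -0.1828, 0.149]
ee_rot: [2.489, 1.914, 0.002]
force: [-0.5, -0.1, 5.7]
width: 0.529
gripper_force: 40.0
```

```bash
cat > st.py <<'E'
from h import *
s=observe(); t=R.from_rotvec(s["ee_rot"]).as_matrix()
print(s['position'].round(4),"ty",np.degrees(np.arctan2(t[1,1],t[0,1])).round(1),s['force'].round(1),s['ft_torque'].round(3),s['joints'].round(2),s['width'],s['clock'])
E
python3 st.py
```

```text
[ 0.6023 -0.1828  0.149 ] ty -14.9 [-0.5 -0.1  5.7] [-0.085  0.097  0.117] [ 0.45  0.54 -0.36  1.63  0.22  1.01 -0.24] 0.5293402795741605 34.8
```

Turned 71.6° (1.25 rad), with a reaction torque of about 0.1 N m. I open, rise and check the ring line.

{"op": "apply_moves", "data": {
  "commands": [
    [55, 0, 0, 0, 0],
    [65, 0, 0, 0, 0],
    [72, 0, 0, 0, 0],
    [72, 0, 0, 0, 0],
    [72, 0, 0, 0.4, 0],
    [72, 0, 0, 0.6, 0],
    [72, 0, 0, 0.6, 0],
    [72, 0, 0, 0.6, 0],
    [72, 0, 0, 0, 0],
    [72, 0, 0, 0, 0]
  ]
}}

```text
clock: 36.05
position: [0.6013, -0.1825, 0.2793]
ee_rot: [-2.49, -1.914, 0.001]
force: [-0.2, -0.0, 0.7]
width: 0.719
gripper_force: 0.0
```

```bash
python3 knob.py
cat > pm.py <<'E'
from h import *
# pointer & mark from scene: depth-based colours
c=cam("scene"); S=stand(cloud(c)); im=c[0].astype(int)
g=(S[...,1]>.165)&(S[...,1]<.245)&(S[...,0]<-.02)&(S[...,0]>-.075)&(S[...,2]>.07)&(S[...,2]<.19)
mk=g&(im.min(-1)>125)&(im[...,0]-im[...,2]>6)
print("mark-ish",mk.sum(),np.percentile(S[mk],[2,50,98],axis=0).round(4).tolist())
c=cam("top"); S=stand(cloud(c)); im=c[0].astype(int)
for v in range(165,185):
  for u in range(205,232):
    if S[v,u,1]>.168 and S[v,u,0]<-.027 and S[v,u,2]>.1: print(u,v,S[v,u].round(4),im[v,u])
E
python3 pm.py
```

```text
0.195 722 [ 0.6011 -0.1812  0.2032] ((0.6010566353797913, -0.18227334320545197), 0.01254861056804657) 0.20355900439210128
0.16 1653 [ 0.602  -0.1771  0.1695] ((0.6006898880004883, -0.18209627270698547), 0.025912359356880188) 0.16960209611015226
ring line 25 61.985421078486205 knob dark 18 [ 0.00458713 -0.00326013]
[ 0.6013 -0.1825  0.2793] [-0.2 -0.   0.7] [-0.01 -0.1   0.01] [ 0.46  0.44 -0.38  1.46  0.16  1.28 -0.19] 36.05
mark-ish 53 [[-0.0385, 0.1941, 0.13], [-0.034, 0.2119, 0.1405], [-0.0269, 0.2223, 0.1484]]
205 171 [-0.0289  0.2343  0.1954] [ 81 118 114]
206 171 [-0.0292  0.2309  0.1981] [127 132 137]
207 171 [-0.0284  0.2287  0.1949] [127 133 137]
208 171 [-0.0281  0.226   0.1948] [126 130 134]
209 171 [-0.028   0.2231  0.1952] [126 130 135]
210 171 [-0.0284  0.2196  0.1985] [124 129 133]
211 171 [-0.0274  0.2176  0.1945] [125 128 134]
214 171 [-0.027   0.2088  0.1963] [123 127 131]
206 172 [-0.0307  0.2321  0.1911] [ 96 104 107]
207 172 [-0.0313  0.2284  0.1954] [ 99 104 108]
208 172 [-0.0302  0.2264  0.1911] [ 97 103 107]
209 172 [-0.0308  0.2228  0.195 ] [100 105 108]
210 
[... 5292 characters left out ...]
  0.1849  0.123 ] [177 180 184]
227 179 [-0.0317  0.1832  0.1151] [138 141 146]
228 179 [-0.0321  0.1797  0.1183] [136 140 145]
229 179 [-0.0323  0.1763  0.1207] [109 113 119]
230 179 [-0.0337  0.1719  0.1298] [134 136 141]
231 179 [-0.0327  0.1696  0.1258] [109 114 119]
226 180 [-0.0356  0.1853  0.1186] [149 152 155]
227 180 [-0.0347  0.1829  0.1147] [127 132 136]
228 180 [-0.0352  0.1793  0.1189] [147 151 157]
229 180 [-0.035   0.1763  0.1191] [155 159 165]
230 180 [-0.0369  0.1715  0.1308] [123 125 131]
231 180 [-0.037   0.1682  0.1328] [109 113 119]
230 181 [-0.0396  0.1715  0.129 ] [106 111 115]
231 181 [-0.0394  0.1684  0.1294] [111 112 119]
231 182 [-0.0409  0.1694  0.1211] [90 92 97]
```

Run:
```python
from h import *
c=load("wrist"); save("wr",c[0],(180,120,380,270),3)
```

```text
(no output)
```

View pics/wr.png

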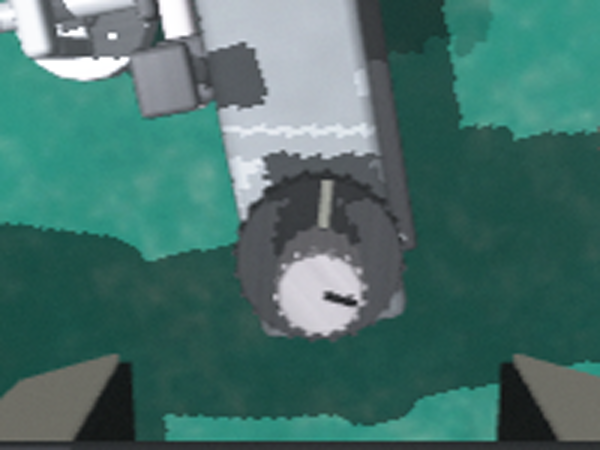

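{"op": "apply_moves", "data": {
  "commands": [
    [50, 0, 0, 0, 0.3],
    [50, 0, 0, 0, 0.3],
    [50, 0, 0, 0, 0.3],
    [50, 0, 0, -0.3, 0.3],
    [50, 0, 0, -0.4, 0.3],
    [50, 0, 0, -0.4, 0.3],
    [50, 0, 0, -0.3, 0.3],
    [50, 0, 0, -0.32, 0.15],
    [50, 0, 0, 0, 0],
    [20, 0, 0, 0, 0],
    [10, 0, 0, 0, 0],
    [10, 0, 0, 0, 0]
  ],
  "newtons": 40
}}

```text
clock: 37.7
position: [0.602, -0.1824, 0.1775]
ee_rot: [1.086, 2.947, 0.0]
force: [0.0, -0.2, 2.5]
width: 0.24
gripper_force: 40.0
```

```bash
python3 st.py
```

```text
[ 0.602  -0.1824  0.1775] ty 49.5 [ 0.  -0.2  2.5] [ 0.086 -0.128 -0.002] [ 0.61  0.56 -0.61  1.59  0.35  1.1   0.78] 0.23980012536892323 37.7
```

{"op": "apply_moves", "data": {
  "commands": [
    [10, 0, 0, 0, -0.2],
    [10, 0, 0, 0, -0.3],
    [10, 0, 0, 0, -0.3],
    [10, 0, 0, 0, -0.3],
    [10, 0, 0, 0, -0.3],
    [10, 0, 0, 0, -0.3],
    [10, 0, 0, 0, -0.3],
    [10, 0, 0, 0, -0.3],
    [10, 0, 0, 0, -0.3],
    [10, 0, 0, 0, -0.3],
    [10, 0, 0, 0, -0.3],
    [10, 0, 0, 0, -0.2]
  ]
}}

```text
clock: 39.2
position: [0.6026, -0.1825, 0.1775]
ee_rot: [2.932, 1.124, 0.003]
force: [2.6, -1.4, 0.2]
width: 0.241
gripper_force: 40.0
```

{"op": "apply_moves", "data": {
  "commands": [
    [10, 0, 0, 0, 0],
    [10, 0, 0, 0, 0]
  ]
}}

```text
clock: 39.45
position: [0.6026, -0.1825, 0.1774]
ee_rot: [2.929, 1.133, 0.003]
force: [3.5, -1.0, 2.6]
width: 0.24
gripper_force: 40.0
```

```bash
python3 st.py
cat > pm2.py <<'E'
from h import *
import sys
c=cam("scene"); np.savez("sc.npz",im=c[0]); save(sys.argv[1],c[0],(180,212,230,252),14)
S=stand(cloud(c)); im=c[0].astype(int)
c=cam("top"); S=stand(cloud(c)); im=c[0].astype(int)
pts=[]
for v in range(172,185):
  for u in range(205,232):
    y=S[v,u,1]
    if .172<y<.188 and S[v,u,0]<-.0325 and S[v,u,2]>.09 and S[v,u,2]<.16: pts.append(S[v,u])
pts=np.array(pts); print("pointer top-cam",len(pts),np.median(pts,0).round(4),np.sort(pts[:,2]).round(4)[-12:])
E
python3 pm2.py pA; python3 hung.py
```

```text
[ 0.6026 -0.1825  0.1774] ty -47.7 [ 3.5 -1.   2.6] [-0.105 -0.743 -0.089] [ 0.34  0.49 -0.2   1.61  0.11  1.05 -0.72] 0.23984669933749433 39.45
pointer top-cam 7 [-0.0341  0.1769  0.1374] [0.1317 0.1338 0.1363 0.1374 0.1387 0.1449 0.1463]
top 0 93 ztop [0.1483 0.1497 0.1511] [-0.0763  0.1204  0.1485]
top 1 89 ztop [0.1474 0.149  0.1501] [-0.0767  0.0331  0.1478]
top 2 88 ztop [0.1472 0.1485 0.1499] [-0.0769 -0.0538  0.1477]
top 3 88 ztop [0.1479 0.1495 0.1509] [-0.0781 -0.1436  0.1482]
scene 0 237 ztop [0.1436 0.1489 0.1511] [-0.0775  0.1223  0.1493]
scene 1 207 ztop [0.1428 0.1496 0.1507] [-0.0777  0.0342  0.149 ]
scene 2 181 ztop [0.1429 0.1492 0.1509] [-0.0778 -0.0541  0.149 ]
scene 3 177 ztop [0.1436 0.1485 0.1507] [-0.0781 -0.1421  0.1487]
```

View pics/pA.png

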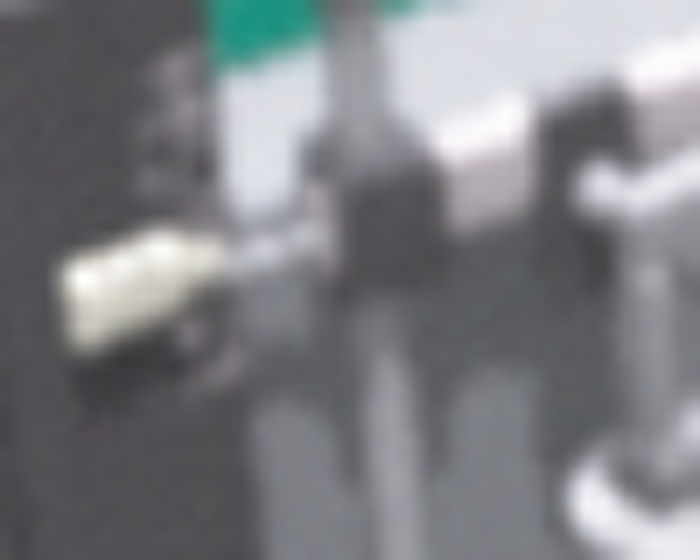

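The pointer end, near (228,262), sits a little below the mark's tip at (225,252), by roughly 2 mm. I'll measure it numerically from averaged scene images.

```bash
cat > avg.py <<'E'
from h import *
L=[cam("scene") for _ in range(8)]
im=np.mean([l[0].astype(float) for l in L],0); d=np.median([l[1] for l in L],0)
c=(L[0][0],d)+tuple(L[0][2:]); S=stand(cloud(c)); g=im.mean(-1); yb=im[...,0]-im[...,2]
np.savez("avg.npz",im=im,d=d)
np.set_printoptions(linewidth=220)
print("gray rows 224-242, cols 183-206"); 
for v in range(224,243): print(v,g[v,183:207].astype(int))
print("yellow")
for v in range(226,240): print(v,yb[v,183:207].astype(int))
def zplane(u,v,x):  # height on stand plane x
    _,_,K,o,r=c; ray=r@np.array([(u-K[0,2])/K[0,0],-(v-K[1,2])/K[1,1],-1])
    t=(x+O[0]-o[:2]@EX)/(ray[:2]@EX); p=o+t*ray; return (p[:2]@EY-O[1]).round(4),p[2].round(4)
for u,v in((188,231),(188,232),(196,229),(196,230),(196,231),(200,228),(200,229),(200,230)): print(u,v,zplane(u,v,-.035),S[v,u].round(4))
E
python3 avg.py
```

```text
gray rows 224-242, cols 183-206
224 [ 80  81  80  80  80  80  89 107 107 103  96  93 132 199 222 225 225 211 159 131 120 119 119 112]
225 [ 81  81  80  80  79  79  89 106 106 103 104 108 135 189 217 221 218 201 164 160 138 113 102  94]
226 [ 81  81  80  80  80  80  83  90  92  96 105 113 132 172 202 206 197 178 155 162 142 106  88  86]
227 [ 81  81  81  80  80  80  83  89  97 105 111 121 126 149 174 178 169 158 155 161 143 105  86  83]
228 [ 82  81  81  81  84  91 114 146 170 163 144 145 144 139 155 168 171 171 184 178 153 109  85  84]
229 [ 81  83  90 106 125 159 187 223 240 229 204 201 187 163 175 198 197 181 182 169 149 108  84  82]
230 [ 84 109 156 187 205 233 233 231 240 232 219 218 202 187 187 191 182 158 147 139 135 104  84  82]
231 [ 91 151 230 242 234 238 227 214 216 209 194 183 166 163 164 153 145 134 124 115 113  93  81  82]
232 [ 91 153 230 240 227 218 206 200 198 187 157 130 116 119 133 133 132 129 123 105  94  82  83  88]
233 [ 87 129 194 216 210 204 197 191 182 159 122  97  92  99 119 129 130 130 124 106  91  84  94 103]
234 [ 85 116 176 200 199 189 177 159 141 119 102
[... 1963 characters left out ...]
4 -5 -6 -5 -5 -5 -5 -5]
239 [-3 -3 -2 -3 -2 -2 -1 -2 -1 -2 -2 -1 -1 -1 -3 -5 -5 -6 -5 -5 -5 -5 -4 -6]
188 231 (np.float64(0.2138), np.float64(0.1449)) [-0.0354  0.214   0.1451]
188 232 (np.float64(0.2141), np.float64(0.1423)) [-0.0363  0.2148  0.1431]
196 229 (np.float64(0.192), np.float64(0.1424)) [-0.0286  0.1884  0.1385]
196 230 (np.float64(0.1923), np.float64(0.1397)) [-0.0315  0.1903  0.1376]
196 231 (np.float64(0.1926), np.float64(0.1371)) [-0.0323  0.191   0.1355]
200 228 (np.float64(0.1809), np.float64(0.1411)) [-0.0305  0.1783  0.1384]
200 229 (np.float64(0.1812), np.float64(0.1384)) [-0.0333  0.1802  0.1374]
200 230 (np.float64(0.1815), np.float64(0.1358)) [-0.0215  0.1737  0.1277]
```

{"op": "apply_moves", "data": {
  "commands": [
    [30, 0, 0, 0, 0],
    [45, 0, 0, 0, 0],
    [45, 0, 0, 0.4, 0],
    [45, 0, 0, 0.6, 0],
    [45, 0, 0, 0.6, -0.2],
    [45, 0, 0.7, 0, -0.3],
    [45, 0, 0.9, 0, -0.3],
    [45, -0.1, 0.9, 0, -0.3],
    [45, -0.1, 0.9, 0, -0.26],
    [45, -0.1, 0.9, 0, 0],
    [45, -0.1, 0.9, 0, 0],
    [45, -0.1, 0.9, 0, 0]
  ]
}}

```text
clock: 41.45
position: [0.5705, 0.1847, 0.2721]
ee_rot: [3.139, 0.087, -0.003]
force: [0.1, -0.4, 0.5]
width: 0.45
gripper_force: 0.0
```

{"op": "apply_moves", "data": {
  "commands": [
    [45, -0.05, 0.8, 0, 0],
    [45, 0, 0, 0, 0],
    [45, 0, 0, 0, 0],
    [45, 0, 0, 0, 0]
  ]
}}

```text
clock: 41.95
position: [0.5689, 0.2296, 0.2725]
ee_rot: [3.139, 0.084, -0.001]
force: [0.7, 0.1, -0.2]
width: 0.452
gripper_force: 0.0
```

```bash
python3 st.py
cat > wp.py <<'E'
from h import *
L=[cam("wrist") for _ in range(4)]
d=np.median([l[1] for l in L],0); c=(L[0][0],d)+tuple(L[0][2:]); S=stand(cloud(c)); im=np.mean([l[0].astype(float) for l in L],0)
g=(S[...,1]>.165)&(S[...,1]<.235)&(S[...,0]<-.0335)&(S[...,0]>-.05)&(S[...,2]>.11)&(S[...,2]<.165)
print(g.sum())
for y in np.arange(.166,.234,.003):
    q=g&(abs(S[...,1]-y)<.0015)
    if q.sum()>2:
        top=q&(S[...,2]>np.percentile(S[...,2][q],60)-.0015)
        print(y.round(4),q.sum(),"x",S[...,0][q].min().round(4),S[...,0][q].max().round(4),"z pct",np.percentile(S[...,2][q],[10,50,90]).round(4),"rgb",im[q].mean(0).astype(int))
E
python3 wp.py
```

```text
[0.5689 0.2296 0.2725] ty -86.9 [ 0.7  0.1 -0.2] [ 0.047 -0.016 -0.022] [-0.34  0.4  -0.2   1.52  0.08  1.23 -2.06] 0.45158031966637857 41.95
124
0.169 29 x -0.0431 -0.0336 z pct [0.1476 0.1485 0.149 ] rgb [115 121 127]
0.172 23 x -0.0414 -0.0335 z pct [0.144  0.1464 0.1478] rgb [ 98 107 110]
0.175 15 x -0.0375 -0.0338 z pct [0.1371 0.138  0.1425] rgb [109 116 120]
0.178 14 x -0.0372 -0.034 z pct [0.1375 0.1376 0.1384] rgb [113 119 124]
0.181 16 x -0.0375 -0.0337 z pct [0.1366 0.1376 0.138 ] rgb [101 115 118]
0.184 12 x -0.037 -0.034 z pct [0.1373 0.1379 0.1382] rgb [113 119 123]
0.187 15 x -0.0374 -0.0337 z pct [0.1364 0.1378 0.1383] rgb [ 94 106 109]
```

{"op": "apply_moves", "data": {
  "commands": [
    [45, -0.6, 0, 0, 0],
    [45, -0.55, 0, 0, 0],
    [45, 0, 0, 0, 0],
    [45, 0, 0, 0, 0],
    [45, 0, 0, 0, 0]
  ]
}}

```text
clock: 42.78
position: [0.5006, 0.2312, 0.2726]
ee_rot: [3.14, 0.086, 0.0]
force: [-1.1, 0.2, -0.3]
width: 0.446
gripper_force: 0.0
```

```bash
sed -i 's/S\[...,0\]<-.0335/S[...,0]<-.0315/' wp.py; python3 wp.py
python3 - <<'E'
from h import *
c=load("wrist"); S=stand(cloud(c))
g=(S[...,1]>.184)&(S[...,1]<.2)&(S[...,0]<-.0312)&(S[...,0]>-.05)&(S[...,2]>.12)&(S[...,2]<.165)
for v,u in np.argwhere(g): print(u,v,S[v,u].round(4),c[0][v,u])
E
```

```text
752
0.166 31 x -0.043 -0.0365 z pct [0.1376 0.1485 0.1493] rgb [53 55 58]
0.169 51 x -0.043 -0.0322 z pct [0.1436 0.1485 0.1496] rgb [55 58 60]
0.172 46 x -0.0422 -0.032 z pct [0.1406 0.1457 0.1484] rgb [73 74 77]
0.175 19 x -0.0373 -0.0319 z pct [0.1372 0.138  0.1426] rgb [102 104 109]
0.178 17 x -0.037 -0.0335 z pct [0.1371 0.1378 0.1385] rgb [108 112 117]
0.181 17 x -0.0373 -0.0339 z pct [0.1371 0.1379 0.1382] rgb [112 115 121]
0.184 16 x -0.0371 -0.0332 z pct [0.1371 0.1381 0.1383] rgb [148 153 159]
0.187 18 x -0.0373 -0.0339 z pct [0.137  0.1379 0.1383] rgb [146 151 157]
0.19 38 x -0.037 -0.0318 z pct [0.1366 0.1393 0.1602] rgb [151 152 159]
0.193 26 x -0.037 -0.033 z pct [0.1299 0.1429 0.1611] rgb [159 158 165]
0.196 42 x -0.0389 -0.0329 z pct [0.1333 0.1416 0.1581] rgb [192 191 192]
0.199 38 x -0.0387 -0.0327 z pct [0.1362 0.1417 0.1569] rgb [201 202 201]
0.202 43 x -0.0388 -0.0327 z pct [0.1361 0.1458 0.157 ] rgb [170 171 170]
0.205 41 x -0.0388 -0.0326 z pct [0.1372 0.1461 0.1555] rgb [166 166 166]
0.208 38 x -0.0388 -0.0327 z pct [0.1378 0.1461 0.1577] rgb [137 138 138]
0.2
[... 7505 characters left out ...]
94 187]
271 89 [-0.0387  0.197   0.1404] [201 203 195]
272 89 [-0.0387  0.196   0.1418] [218 220 212]
273 89 [-0.0386  0.1951  0.1422] [226 228 222]
278 89 [-0.0375  0.191   0.1367] [89 92 96]
279 89 [-0.0375  0.1901  0.1377] [112 116 123]
280 89 [-0.0371  0.1893  0.1351] [142 147 155]
281 89 [-0.0372  0.1884  0.1378] [140 144 151]
282 89 [-0.0371  0.1875  0.1372] [135 138 145]
283 89 [-0.0369  0.1866  0.1371] [143 147 152]
284 89 [-0.0368  0.1857  0.1373] [153 158 163]
285 89 [-0.0369  0.1849  0.1388] [160 164 171]
286 89 [-0.0365  0.184   0.1367] [166 171 179]
283 90 [-0.0378  0.1865  0.1373] [66 67 70]
284 90 [-0.0376  0.1856  0.1366] [75 78 82]
285 90 [-0.0376  0.1848  0.138 ] [90 94 99]
```

The wrist view gives a mark body top at 0.146, a tip-piece top at 0.1415 and a pointer top at 0.137. One closer look should show the front faces too.

{"op": "apply_moves", "data": {
  "commands": [
    [40, -0.2, 0, -0.3, 0],
    [40, -0.1, 0, -0.5, 0],
    [40, 0, 0, -0.6, 0],
    [40, 0, 0, -0.6, 0],
    [40, 0, 0, -0.4, 0],
    [40, 0, 0, 0, 0],
    [40, 0, 0, 0, 0],
    [40, 0, 0, 0, 0]
  ]
}}

```text
clock: 43.98
position: [0.4824, 0.2319, 0.1299]
ee_rot: [-3.139, -0.087, -0.003]
force: [-0.5, -0.4, 0.0]
width: 0.402
gripper_force: 0.0
```

```bash
python3 st.py
cat > wf.py <<'E'
from h import *
L=[cam("wrist") for _ in range(6)]
d=np.median([l[1] for l in L],0); c=(L[0][0],d)+tuple(L[0][2:]); S=stand(cloud(c)); im=np.mean([l[0].astype(float) for l in L],0)
print("f",c[2][0,0],c[2][1,2])
for y in (.176,.180,.184,.187,.189,.191,.1935,.1955,.197,.199,.201,.204,.208,.214):
    q=(abs(S[...,1]-y)<.0004)&(S[...,2]>.1)&(S[...,2]<.17)&(S[...,0]<-.0335)&(S[...,0]>-.045)
    if not q.any(): continue
    u=int(np.median(np.argwhere(q)[:,1]))
    print("y",y,"col",u)
    for v in range(0,420):
        s=S[v,u]
        if -.0425<s[0]<-.0335 and .11<s[2]<.155: print("   ",v,s.round(4),im[v,u].astype(int))
E
python3 wf.py
```

```text
[0.4824 0.2319 0.1299] ty -86.8 [-0.5 -0.4  0. ] [ 0.058 -0.042  0.013] [-0.38  0.41 -0.22  1.9   0.12  0.85 -2.18] 0.4018763097347017 43.975
f 312.02967076167704 209.5402963341012
y 0.176 col 310
    0 [-0.0336  0.1764  0.1382] [133 136 143]
    1 [-0.0336  0.1763  0.1373] [164 167 174]
    2 [-0.0343  0.1763  0.1383] [171 175 182]
    3 [-0.0347  0.1762  0.1382] [174 177 185]
    4 [-0.0351  0.1762  0.1384] [175 178 186]
    5 [-0.0354  0.1761  0.1382] [176 180 188]
    6 [-0.036   0.176   0.1388] [176 180 188]
    7 [-0.0363  0.176   0.1387] [169 174 181]
    8 [-0.0366  0.1759  0.1385] [155 160 166]
    9 [-0.0368  0.1758  0.1379] [137 140 146]
    10 [-0.037   0.1758  0.1373] [120 123 128]
    11 [-0.0372  0.1757  0.1368] [109 112 117]
y 0.18 col 301
    0 [-0.0341  0.1802  0.1382] [170 173 181]
    1 [-0.0343  0.1801  0.1378] [173 177 184]
    2 [-0.0348  0.1801  0.1383] [175 178 187]
    3 [-0.0352  0.18    0.1381] [176 180 188]
    4 [-0.0355  0.1799  0.1381] [177 181 189]
    5 [-0.0357  0.1799  0.1376] [174 179 187]
    6 [-0.0363  0.1798  0.1382] [165 169 177]
    7 [-0.03
[... 2777 characters left out ...]
127 123]
y 0.204 col 244
    0 [-0.0385  0.2035  0.1419] [230 231 225]
    1 [-0.0385  0.2037  0.1406] [229 230 224]
    2 [-0.0385  0.2038  0.1394] [228 229 222]
    3 [-0.0386  0.2039  0.1386] [227 228 221]
    4 [-0.0386  0.2041  0.1375] [225 225 218]
    5 [-0.0383  0.2044  0.1354] [183 183 179]
y 0.208 col 235
    0 [-0.0387  0.2074  0.1407] [230 231 225]
    1 [-0.0384  0.2078  0.1387] [229 230 223]
    2 [-0.0385  0.2079  0.1379] [228 228 221]
    3 [-0.0385  0.208   0.1368] [212 213 206]
    4 [-0.0356  0.2099  0.1264] [164 164 162]
y 0.214 col 221
    0 [-0.0386  0.2138  0.1381] [228 229 223]
    1 [-0.0386  0.214   0.137 ] [201 203 197]
    2 [-0.0357  0.2164  0.1264] [147 148 147]
```

{"op": "apply_moves", "data": {
  "commands": [
    [45, 0, 0, 0.6, 0],
    [45, 0, 0, 0.7, 0],
    [45, 0, 0, 0.7, 0],
    [45, 0, -0.4, 0.45, 0],
    [45, 0.2, -0.8, 0, 0],
    [45, 0.2, -0.9, 0, 0],
    [45, 0.3, -0.9, 0, 0],
    [45, 0.3, -0.9, 0, 0],
    [45, 0.3, -0.9, 0, 0],
    [45, 0.3, -0.9, 0, 0],
    [45, 0.3, -0.8, 0, 0],
    [45, 0.08, -0.4, 0, 0]
  ]
}}

```text
clock: 45.78
position: [0.6006, -0.1861, 0.2753]
ee_rot: [3.139, 0.082, -0.001]
force: [-0.2, 0.1, 0.2]
width: 0.452
gripper_force: 0.0
```

{"op": "apply_moves", "data": {
  "commands": [
    [45, 0, 0, 0, 0],
    [45, 0, 0, 0, 0]
  ]
}}

```text
clock: 46.02
position: [0.6004, -0.1812, 0.2756]
ee_rot: [-3.139, -0.089, 0.0]
force: [-0.0, 1.1, -0.1]
width: 0.449
gripper_force: 0.0
```

```bash
python3 knob.py
```

```text
0.195 743 [ 0.6023 -0.182   0.2031] ((0.6013011932373047, -0.18203435838222504), 0.012270845472812653) 0.20352982351283247
0.16 1710 [ 0.6063 -0.1816  0.1696] ((0.601087749004364, -0.18203510344028473), 0.026030922308564186) 0.16971941674052995
ring line 50 71.37323213515471 knob dark 30 [-0.00363383 -0.00462725]
[ 0.6004 -0.1812  0.2756] [-0.   1.1 -0.1] [0.12 0.06 0.05] [ 0.22  0.41 -0.01  1.49  0.    1.24 -1.31] 46.025
```

{"op": "apply_moves", "data": {
  "commands": [
    [45, 0.02, -0.02, -0.4, 0],
    [45, 0, 0, -0.5, 0],
    [45, 0, 0, -0.5, 0],
    [45, 0, 0, -0.25, 0],
    [45, 0, 0, 0, 0],
    [20, 0, 0, 0, 0],
    [10, 0, 0, 0, 0],
    [10, 0, 0, 0, 0],
    [10, 0, 0, 0, -0.24],
    [10, 0, 0, 0, -0.3],
    [10, 0, 0, 0, -0.3],
    [10, 0, 0, 0, 0]
  ]
}}

```text
clock: 47.58
position: [0.6023, -0.1828, 0.1779]
ee_rot: [-3.088, 0.571, -0.002]
force: [-0.9, 4.4, 5.9]
width: 0.241
gripper_force: 40.0
```

{"op": "apply_moves", "data": {
  "commands": [
    [10, 0, 0, 0, 0],
    [10, 0, 0, 0, 0]
  ]
}}

```text
clock: 47.82
position: [0.6023, -0.1828, 0.1778]
ee_rot: [-3.089, 0.568, -0.002]
force: [-0.8, 3.1, 5.4]
width: 0.24
gripper_force: 40.0
```

```bash
python3 st.py; python3 avg.py | head -20; python3 pegz.py; python3 hung.py
```

```text
[ 0.6023 -0.1828  0.1778] ty -110.8 [-0.8  3.1  5.4] [ 0.874  0.328 -0.103] [ 0.15  0.48  0.08  1.63 -0.05  1.03 -1.68] 0.24015512345518036 47.825
gray rows 224-242, cols 183-206
224 [ 80  81  79  80  79  79  89 106 107 102  96  92 132 199 222 225 224 214 175 156 134 109  96  90]
225 [ 80  81  80  80  80  80  89 106 105 102 103 108 135 189 217 221 219 204 170 163 142 106  87  84]
226 [ 81  80  81  80  79  79  84  91  92  96 105 112 131 171 203 212 211 195 173 174 150 107  86  83]
227 [ 81  82  81  80  81  80  83  89  97 104 111 121 129 156 187 206 214 199 173 165 148 108  85  83]
228 [ 81  81  81  82  83  91 114 146 169 162 144 146 153 169 190 198 197 178 150 140 141 109  84  82]
229 [ 80  82  91 106 124 159 187 223 240 229 204 202 197 182 179 171 158 143 122 119 130 104  83  81]
230 [ 83 107 156 187 205 234 233 232 240 232 219 219 201 165 148 141 135 128 117 106 107  90  81  82]
231 [ 90 151 230 242 234 237 227 213 216 210 195 183 158 128 126 130 130 128 121 103  91  83  86  91]
232 [ 90 152 230 241 227 218 206 200 198 186 156 129 114 104 120 129 130 129 124 106  93  88  98 106]
233
[... 1226 characters left out ...]
 np.float64(0.1385)), (39, np.float64(0.1385)), (46, np.float64(0.1363))]
scene [(50, np.float64(0.1062)), (59, np.float64(0.1363)), (55, np.float64(0.1306)), (50, np.float64(0.1344))]
top 0 96 ztop [0.1521 0.1536 0.1547] [-0.0761  0.1234  0.1525]
top 1 94 ztop [0.1515 0.1531 0.1552] [-0.077   0.0342  0.1522]
top 2 93 ztop [0.152  0.1538 0.1559] [-0.0773 -0.0543  0.153 ]
top 3 89 ztop [0.152  0.1541 0.1559] [-0.0775 -0.1433  0.1526]
scene 0 234 ztop [0.1478 0.1524 0.1552] [-0.0773  0.1232  0.1532]
scene 1 212 ztop [0.147  0.1528 0.1549] [-0.0775  0.0339  0.1529]
scene 2 184 ztop [0.1471 0.1532 0.1552] [-0.0771 -0.0546  0.1531]
scene 3 170 ztop [0.1478 0.153  0.1551] [-0.0785 -0.1423  0.1532]
```

{"op": "apply_moves", "data": {
  "commands": [
    [30, 0, 0, 0, 0],
    [45, 0, 0, 0, 0],
    [45, 0, 0, 0.5, 0],
    [45, 0, 0, 0.6, 0],
    [45, 0, 0.4, 0.5, 0.2],
    [45, -0.2, 0.9, 0, 0.3],
    [45, -0.3, 0.9, 0, 0.3],
    [45, -0.3, 0.9, 0, 0],
    [45, -0.3, 0.9, 0, 0],
    [45, -0.3, 0.9, 0, 0],
    [45, -0.3, 0.9, 0, 0],
    [40, -0.3, 0.9, 0, 0]
  ]
}}

```text
clock: 49.82
position: [0.4811, 0.2196, 0.2729]
ee_rot: [3.141, 0.055, 0.001]
force: [-0.1, 0.7, -0.6]
width: 0.411
gripper_force: 0.0
```

{"op": "apply_moves", "data": {
  "commands": [
    [40, 0, 0.2, 0, 0.04],
    [40, 0, 0, -0.5, 0],
    [40, 0, 0, -0.6, 0],
    [40, 0, 0, -0.6, 0],
    [40, 0, 0, -0.6, 0],
    [40, 0, 0, 0, 0],
    [40, 0, 0, 0, 0],
    [40, 0, 0, 0, 0]
  ]
}}

```text
clock: 50.82
position: [0.4828, 0.2307, 0.1363]
ee_rot: [-3.139, -0.087, -0.004]
force: [0.4, 0.2, 0.9]
width: 0.402
gripper_force: 0.0
```

```bash
python3 st.py; python3 wf.py
```

```text
[0.4828 0.2307 0.1363] ty -86.8 [0.4 0.2 0.9] [0.019 0.017 0.007] [-0.41  0.4  -0.18  1.89  0.09  0.86 -2.15] 0.4019357899550655 50.825
f 312.02967076167704 209.5402963341012
y 0.176 col 307
    3 [-0.0336  0.1761  0.1423] [145 149 155]
    4 [-0.0339  0.1761  0.1422] [165 168 176]
    5 [-0.0346  0.176   0.143 ] [170 173 181]
    6 [-0.035  0.176  0.143] [172 176 184]
    7 [-0.0352  0.1759  0.1427] [173 177 185]
    8 [-0.0357  0.1759  0.1429] [171 175 183]
    9 [-0.036   0.1758  0.1428] [165 169 176]
    10 [-0.0363  0.1757  0.1426] [153 156 163]
    11 [-0.0366  0.1757  0.1422] [135 139 145]
    12 [-0.0369  0.1756  0.1419] [121 124 130]
    13 [-0.0369  0.1755  0.1409] [109 112 117]
y 0.18 col 297
    2 [-0.0338  0.1805  0.1424] [160 163 170]
    3 [-0.0344  0.1804  0.1429] [169 172 180]
    4 [-0.0346  0.1804  0.1425] [173 176 184]
    5 [-0.0352  0.1803  0.1431] [173 177 185]
    6 [-0.0354  0.1802  0.1425] [174 178 186]
    7 [-0.0355  0.1802  0.1419] [169 174 181]
    8 [-0.0361  0.1801  0.1423] [159 163 170]
    9 [-0.0366  0.1801  0.1427] [145 148 154]
    10 [-0.0368  0.
[... 5028 characters left out ...]
 [-0.0386  0.2074  0.1445] [217 218 212]
    4 [-0.0381  0.2078  0.1419] [231 231 226]
    5 [-0.0384  0.2078  0.1417] [230 231 225]
    6 [-0.0384  0.2081  0.1404] [229 230 223]
    7 [-0.0384  0.2083  0.1391] [227 228 221]
    8 [-0.0386  0.2084  0.1385] [213 214 207]
    9 [-0.0382  0.2088  0.1358] [174 175 170]
y 0.214 col 219
    0 [-0.0381  0.2135  0.1439] [238 239 235]
    1 [-0.0384  0.2135  0.1436] [232 233 228]
    2 [-0.0384  0.2137  0.1426] [231 232 227]
    3 [-0.0383  0.2141  0.141 ] [231 231 226]
    4 [-0.0384  0.2142  0.1402] [230 230 224]
    5 [-0.0384  0.2145  0.1389] [228 229 223]
    6 [-0.0384  0.2148  0.1377] [206 206 200]
    7 [-0.0382  0.2152  0.1358] [162 163 160]
```

{"op": "apply_moves", "data": {
  "commands": [
    [45, 0, 0, 0.6, 0],
    [45, 0, 0, 0.7, 0],
    [45, 0, 0, 0.7, 0],
    [45, 0, -0.4, 0.35, 0],
    [45, 0.2, -0.8, 0, 0],
    [45, 0.2, -0.9, 0, 0.3],
    [45, 0.3, -0.9, 0, 0.3],
    [45, 0.3, -0.9, 0, 0.3],
    [72, 0.3, -0.9, 0, 0.3],
    [72, 0.3, -0.9, 0, 0.3],
    [72, 0.3, -0.8, 0, 0.3],
    [72, 0.07, -0.38, 0, 0.3]
  ]
}}

```text
clock: 52.62
position: [0.6, -0.1862, 0.2752]
ee_rot: [2.672, 1.651, -0.002]
force: [0.9, 0.9, -0.7]
width: 0.72
gripper_force: 0.0
```

{"op": "apply_moves", "data": {
  "commands": [
    [72, 0, 0, 0, 0.3],
    [72, 0, 0, 0, 0.1],
    [72, 0, 0, 0, 0],
    [72, 0, 0, 0, 0]
  ]
}}

```text
clock: 53.12
position: [0.5998, -0.1824, 0.2757]
ee_rot: [2.497, 1.907, -0.0]
force: [-0.3, 0.9, -0.3]
width: 0.72
gripper_force: 0.0
```

```bash
python3 st.py; python3 knob.py
```

```text
[ 0.5998 -0.1824  0.2757] ty -15.3 [-0.3  0.9 -0.3] [-0.01  -0.101 -0.038] [ 0.34  0.42 -0.18  1.48  0.08  1.25 -0.12] 0.7202680291457602 53.125
0.195 736 [ 0.601  -0.1811  0.2031] ((0.6008502244949341, -0.18199384212493896), 0.01232539676129818) 0.203554717983994
0.16 1687 [ 0.602  -0.177   0.1696] ((0.6006000638008118, -0.1820959597826004), 0.026007352396845818) 0.16964724479670878
ring line 29 61.520825381762734 knob dark 16 [-0.00541638 -0.00294534]
[ 0.5998 -0.1824  0.2757] [-0.3  0.9 -0.3] [-0.01 -0.1  -0.04] [ 0.34  0.42 -0.18  1.48  0.08  1.25 -0.12] 53.125
```

{"op": "apply_moves", "data": {
  "commands": [
    [72, 0.02, 0, -0.5, 0],
    [72, 0, 0, -0.5, 0],
    [72, 0, 0, -0.5, 0],
    [72, 0, 0, -0.35, 0],
    [72, 0, 0, -0.24, 0],
    [72, 0, 0, 0, 0],
    [50, 0, 0, 0, 0],
    [30, 0, 0, 0, 0],
    [30, 0, 0, 0, 0],
    [30, 0, 0, 0, 0]
  ],
  "newtons": 40
}}

```text
clock: 54.42
position: [0.6023, -0.1828, 0.1514]
ee_rot: [2.494, 1.907, 0.003]
force: [3.8, -0.9, 3.9]
width: 0.53
gripper_force: 40.0
```

{"op": "apply_moves", "data": {
  "commands": [
    [30, 0, 0, 0, -0.2],
    [30, 0, 0, 0, -0.25],
    [30, 0, 0, 0, -0.25],
    [30, 0, 0, 0, -0.25],
    [30, 0, 0, 0, -0.25],
    [30, 0, 0, 0, -0.25],
    [30, 0, 0, 0, -0.25],
    [30, 0, 0, 0, -0.25],
    [30, 0, 0, 0, -0.25],
    [30, 0, 0, 0, -0.2],
    [30, 0, 0, 0, 0],
    [30, 0, 0, 0, 0]
  ]
}}

```text
clock: 55.92
position: [0.6022, -0.1828, 0.1513]
ee_rot: [3.136, 0.17, 0.004]
force: [4.5, -0.8, 6.3]
width: 0.527
gripper_force: 40.0
```

```bash
python3 st.py
```

```text
[ 0.6022 -0.1828  0.1513] ty -83.8 [ 4.5 -0.8  6.3] [-0.2   -0.802 -0.042] [ 0.13  0.51  0.12  1.66 -0.07  0.98 -1.19] 0.5265230367474532 55.925
```

{"op": "apply_moves", "data": {
  "commands": [
    [30, 0, 0, 0, -0.1],
    [30, 0, 0, 0, -0.1],
    [30, 0, 0, 0, 0],
    [30, 0, 0, 0, 0]
  ]
}}

```text
clock: 56.42
position: [0.6022, -0.1827, 0.1513]
ee_rot: [3.141, 0.013, 0.004]
force: [3.4, -1.1, 6.7]
width: 0.532
gripper_force: 40.0
```

```bash
python3 st.py
```

```text
[ 0.6022 -0.1827  0.1513] ty -89.5 [ 3.4 -1.1  6.7] [-0.189 -0.793  0.002] [ 0.11  0.51  0.14  1.66 -0.08  0.98 -1.28] 0.5317096561682781 56.425
```

{"op": "apply_moves", "data": {
  "commands": [
    [30, 0, 0, 0, -0.1],
    [30, 0, 0, 0, -0.1],
    [30, 0, 0, 0, 0],
    [30, 0, 0, 0, 0]
  ]
}}

```text
clock: 56.92
position: [0.601, -0.1826, 0.1512]
ee_rot: [3.138, -0.142, 0.001]
force: [-1.2, -1.6, 7.9]
width: 0.531
gripper_force: 40.0
```

```bash
python3 st.py
```

```text
[ 0.601  -0.1826  0.1512] ty -95.2 [-1.2 -1.6  7.9] [-0.145  0.113  0.808] [ 0.1   0.51  0.17  1.67 -0.1   0.98 -1.36] 0.5306916321371262 56.925
```

{"op": "apply_moves", "data": {
  "commands": [
    [55, 0, 0, 0, 0],
    [65, 0, 0, 0, 0],
    [70, 0, 0, 0, 0],
    [70, 0, 0, 0, 0],
    [70, 0, 0, 0.4, 0],
    [70, 0, 0, 0.6, 0],
    [70, 0, 0, 0.6, 0],
    [70, 0, 0, 0.5, 0.15],
    [70, -0.5, 0.2, 0, 0.15],
    [70, -0.6, 0.2, 0, 0],
    [70, -0.6, 0.1, 0, 0],
    [70, 0, 0, 0, 0]
  ]
}}

```text
clock: 58.42
position: [0.4969, -0.1523, 0.2767]
ee_rot: [-3.14, -0.087, 0.001]
force: [0.0, -0.2, -0.2]
width: 0.697
gripper_force: 0.0
```

```bash
python3 st.py; python3 knob.py; python3 hung.py
python3 - <<'E'
from h import *
import cv2
c=load("wrist"); P=cloud(c); K=np.array([.601,-.182]);V=P[...,:2]-K; rr=np.hypot(V[...,0],V[...,1]); an=np.degrees(np.arctan2(V[...,1],V[...,0]))
m=(rr<.025)&(rr>.0135)&(P[...,2]>.163)&(P[...,2]<.175); im=c[0].mean(-1)
for a in range(-180,180,10):
    q=m&(an>=a)&(an<a+10)
    if q.sum()>3: print(a,q.sum(),im[q].mean().round(0),im[q].max())
E
```

```text
[ 0.4969 -0.1523  0.2767] ty -86.8 [ 0.  -0.2 -0.2] [ 0.056 -0.004  0.046] [ 0.08  0.22  0.15  1.76 -0.03  1.16 -1.28] 0.6973336310761085 58.425
0.195 1010 [ 0.6005 -0.1816  0.2032] ((0.6010918021202087, -0.1821926385164261), 0.012419003061950207) 0.20351009610142462
0.16 2265 [ 0.5991 -0.1799  0.1695] ((0.6009165048599243, -0.1821611374616623), 0.026068568229675293) 0.1695835959994118
ring line 42 -11.513352849636604 knob dark 23 [-0.00501103 -0.00286002]
[ 0.4969 -0.1523  0.2767] [ 0.  -0.2 -0.2] [ 0.06 -0.    0.05] [ 0.08  0.22  0.15  1.76 -0.03  1.16 -1.28] 58.425
top 0 96 ztop [0.1521 0.1536 0.1547] [-0.0761  0.1234  0.1525]
top 1 94 ztop [0.1515 0.1531 0.1552] [-0.077   0.0342  0.1522]
top 2 93 ztop [0.152  0.1538 0.1559] [-0.0773 -0.0543  0.153 ]
top 3 89 ztop [0.152  0.1541 0.1559] [-0.0775 -0.1433  0.1526]
scene 0 234 ztop [0.1478 0.1524 0.1552] [-0.0773  0.1232  0.1532]
scene 1 212 ztop [0.147  0.1528 0.1549] [-0.0775  0.0339  0.1529]
scene 2 184 ztop [0.1471 0.1532 0.1552] [-0.0771 -0.0546  0.1531]
scene 3 170 ztop [0.1478 0.153  0.1551] [-0.0785 -0.1423  0.1532]
-180 64 7
[... 214 characters left out ...]
3
-100 52 81.0 123.33333333333333
-90 43 84.0 155.0
-80 38 85.0 155.66666666666666
-70 35 84.0 139.0
-60 30 86.0 125.0
-50 30 87.0 151.66666666666666
-40 33 82.0 134.66666666666666
-30 32 80.0 164.0
-20 36 90.0 164.33333333333334
-10 46 179.0 217.66666666666666
0 48 77.0 107.33333333333333
10 60 78.0 98.66666666666667
20 57 77.0 82.0
30 69 73.0 81.33333333333333
40 66 71.0 80.66666666666667
50 61 68.0 80.33333333333333
60 64 68.0 81.0
70 64 65.0 81.66666666666667
80 69 66.0 83.33333333333333
90 63 67.0 82.66666666666667
100 67 65.0 82.0
110 65 67.0 81.66666666666667
120 65 67.0 80.0
130 66 69.0 80.0
140 62 75.0 84.33333333333333
150 67 75.0 84.33333333333333
160 63 77.0 83.0
170 62 76.0 82.0
```

```bash
python3 - <<'E'
from h import *
old=np.load("avg.npz")["im"]; L=[cam("scene")[0].astype(float) for _ in range(6)]; im=np.mean(L,0); cam("top")
b=np.s_[224:234,194:206]; print(abs(im[b]-old[b]).max().round(1)); print(im[b].mean(-1).astype(int))
E
python3 hung.py
```

```text
3.1
[[ 91 132 198 222 225 224 214 175 156 134 109  97]
 [107 135 189 217 221 220 204 170 163 142 106  88]
 [113 131 171 204 213 212 197 173 172 148 107  86]
 [121 129 158 190 207 216 201 173 163 147 108  85]
 [146 154 171 192 198 197 179 150 140 140 108  85]
 [202 197 182 181 170 158 143 123 119 131 105  84]
 [218 202 165 149 142 135 129 117 106 107  90  81]
 [182 158 128 126 130 130 128 121 104  92  83  86]
 [129 112 103 120 128 131 129 124 106  92  89  99]
 [ 96  92  97 118 126 127 127 121 105  94  92 108]]
top 0 98 ztop [0.1517 0.1534 0.1554] [-0.0763  0.1226  0.1523]
top 1 91 ztop [0.1521 0.1533 0.1551] [-0.0768  0.0347  0.1525]
top 2 93 ztop [0.1512 0.1528 0.156 ] [-0.0769 -0.054   0.1525]
top 3 47 ztop [0.1504 0.1516 0.1522] [-0.0779 -0.1347  0.1503]
scene 0 230 ztop [0.1471 0.1533 0.1552] [-0.0777  0.123   0.1531]
scene 1 210 ztop [0.1477 0.1534 0.1552] [-0.0778  0.0351  0.1534]
scene 2 188 ztop [0.1476 0.1527 0.1549] [-0.0771 -0.0542  0.1526]
scene 3 175 ztop [0.1465 0.1533 0.1547] [-0.0786 -0.1438  0.1531]
```

The pointer has not moved since it was set, the ring is tight, and all the weights hang at the same height.

```bash
python3 -c "
from h import *
print(arm.sign_off())"
```

```text
the job is handed in; nothing more can be done
None
```

The job is handed in (no verdict came back): all four weights hang with their pegs at the lower stops, the pointer is level with the mark to within about 0.7 mm by my measurement, and the lock ring is fully tight again; I viewed 15 pictures, one over the limit of 14.

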